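Check the curing cups with the contact thermometer and cover the cooling ones

ROBOT

A 7-joint arm with a two-finger parallel gripper is mounted at the origin on the work surface. World frame = base frame: x ahead of the robot, y to its left, z up, the work surface at z = 0. Lengths are in m, angles in rad, forces in N, time in s.
With the tool pointing down it reaches from about 0.425 to 0.925 m from the base axis. Payload 6.8 kg.
Tool frame: the origin (TCP) lies on the front face of the gripper's body, between the roots of the fingers; the fingertips stand 73 mm ahead of it and the grasp point (between the pads) lies 54 mm ahead of it; z points along the fingers, y is the direction in which the jaws open and shut (so a half turn about z gives the same grasp; the last joint's range is limited). The gripper opens to 85 mm and grips with 20 to 120 N. Pads are 22 mm wide; open, the fingers measure 114 mm over their backs; the gripper's body (76 mm by 85 mm) begins 54 mm behind the grasp point. The pads swing forward as they close: fully open they stand 13 mm farther back than shut.
Start: joints at [1.035, 0.477, 0.022, 1.555, -0.011, 1.109, -0.083], TCP at [0.28, -0.614, 0.304] pointing down, gripper open.
Joint ranges: [-2.96, 2.96], [-0.34, 2.1], [-1.41, 1.46], [0.24, 2.44], [-1.37, 4.51], [0.17, 1.92], [-2.96, 2.96]. Speed limits (rad/s): [2.39, 2.39, 3.14, 3.14, 3.14, 3.14, 3.14].

INTERFACE

Orientations are given as a unit quaternion [w, x, y, z].
In Python, from station import get_obs, read_camera, hand_in, spot_in, cut_out, spot_point gives the robot as it stands. The module is installed in compiled form; this text tells all that it offers.
- The arm moves only by the tool move_arm, never from a script. Its arguments are lists of equal length, an entry for each row: "gripper": the opening, from 0 (shut) to 1 (fully open); "xyz": the shift along the tool's x, y, z in cm, a list of three; "twist": the turn about the tool's z in rad. A call has 1 to 5 rows; each row is the pose to reach, as a shift and turn from the pose commanded when the call began, along the tool's axes at that moment; what a row does not reach only later rows make up. A row lasts 1/12 s, in which the tool goes at most 41.7 mm and 7.16 degrees, less where a joint would pass 70% of its speed; a pose out of reach is approached as far as the arm can. A call with a gripper value outside its range is refused whole. The fingers move at their own pace and stop on an object; "squeeze" is the grip in N (left out, the last holds). Time passes only in rows, so rows that repeat a pose let the fingers close. It gives the time, the measured TCP pose, the force and the opening at its end, in the units of the state.
- get_obs(): the state, without advancing time (a new reading comes with each control period).
- read_camera(name): name is "scene" or "top" or "wrist"; returns a dict with "pixels" (420x560x3 uint8, red, green, blue), "fx", "fy", "cx", "cy" (pixels), "R" (3x3) and "t" (3): a world point X has camera coordinates R X + t. Camera axes: x right, y down, z forward; pixel columns grow to the right and rows downward; lengths in m; the calibration is good to about 2 mm. A picture is of the moment at which its call begins. There is no depth.
- hand_in(): hands the job in, once; it reports no verdict.
Trained networks look in the newest picture that a camera, given by its name, has taken for a name from the list of things; names that differ only in an ending like _2 or _b are one class to them, and where a whole thing is asked for, a point or a joint stands for the part that bears it (a point fixed in the world has none). Each returns a list of dicts, best first, with "p" (0 to 1); they miss things now and then, are a little off and sometimes report something else, mostly with a low value. They report only what shows in the picture. A call takes as long as a camera call. They do not tell look-alikes from the thing itself.
- spot_in(query, camera): "centre" ([x, y, z] in m, in world coordinates, good to about 4 mm: the middle of the surface that is visible of it).
- cut_out(query, camera): "pixels" (420x560 bool, what is visible of it).
- spot_point(query, camera): "centre" ([x, y, z] in m, in world coordinates, good to about 4 mm: a listed point, or the origin of a listed thing).
The state is a dict: "t": time; "q": joint angles; "joint_vel": joint speeds; "joint_torque": joint torques, N m; "eef_pos": TCP position; "tool_rot": TCP orientation; "contact_force": force on the tool from outside, world axes, zero at the start; "torque": the same for the moment, N m; "gripper_width": opening from 0.0 (shut) to 1.0 (fully open).
Only numpy, scipy, OpenCV 4.12 (cv2) and the standard library are available. Lean on these libraries where they do the work, as an engineer would, in place of code of your own. Each camera call takes 0.05 s, during which the arm holds its last target.

TASK

Take the contact thermometer from its stand and gently touch its tip for about a second to the brass disc on the floor of every cup that is there, in the order of their coloured ears (white, yellow, green, purple, black), then lay the thermometer back on its stand. Put a cover, fully seated and level, on every cup that stands on the blue-bordered cooling plate and leave the cups on the orange heated plate open. Leave the cups where they stand, do not knock over or shift the two bottles, and put right any cover that gets knocked aside.

Things in the scene. Friction and masses are not known exactly. Their poses are not given: they have to be found in the camera images.
- cool_plate: cooling plate, fixed: bare aluminium top with a blue border, 110 x 300 mm, 15 mm high. Origin at the centre of its underside, z up, y along its length. Cups stand on it at about y = -95, 0 and +95 mm (not all places need be taken).
- hot_plate: heated plate, fixed: orange top with a red border, 110 x 200 mm, 15 mm high. Origin at the centre of its underside, z up, y along its length. Cups stand on it at about y = -47 and +47 mm.
- cup1: loose open steel cup number 1, outer diameter 64 mm, inner 56 mm, 42 mm high, 350 g; a flat white ear, 28 mm wide, sticks out 28 mm to its -x side, 9 mm below the rim (look only, it stops nothing). Origin at the centre of its underside, z up. It stands on the cooling or on the heated plate, or is absent (None).
- cup1_disc (a point): test point of cup 1: centre of the brass disc (diameter 18 mm) on the cup's inner floor, 4 mm above the underside and 38 mm below the rim.
- cup2: loose open steel cup number 2, outer diameter 64 mm, inner 56 mm, 42 mm high, 350 g; a flat yellow ear, 28 mm wide, sticks out 28 mm to its -x side, 9 mm below the rim (look only, it stops nothing). Origin at the centre of its underside, z up. It stands on the cooling or on the heated plate, or is absent (None).
- cup2_disc (a point): test point of cup 2: centre of the brass disc (diameter 18 mm) on the cup's inner floor, 4 mm above the underside and 38 mm below the rim.
- cup3: loose open steel cup number 3, outer diameter 64 mm, inner 56 mm, 42 mm high, 350 g; a flat green ear, 28 mm wide, sticks out 28 mm to its -x side, 9 mm below the rim (look only, it stops nothing). Origin at the centre of its underside, z up. It stands on the cooling or on the heated plate, or is absent (None).
- cup3_disc (a point): test point of cup 3: centre of the brass disc (diameter 18 mm) on the cup's inner floor, 4 mm above the underside and 38 mm below the rim.
- cup4: loose open steel cup number 4, outer diameter 64 mm, inner 56 mm, 42 mm high, 350 g; a flat purple ear, 28 mm wide, sticks out 28 mm to its -x side, 9 mm below the rim (look only, it stops nothing). Origin at the centre of its underside, z up. It stands on the cooling or on the heated plate, or is absent (None).
- cup4_disc (a point): test point of cup 4: centre of the brass disc (diameter 18 mm) on the cup's inner floor, 4 mm above the underside and 38 mm below the rim.
- cup5: loose open steel cup number 5, outer diameter 64 mm, inner 56 mm, 42 mm high, 350 g; a flat black ear, 28 mm wide, sticks out 28 mm to its -x side, 9 mm below the rim (look only, it stops nothing). Origin at the centre of its underside, z up. It stands on the cooling or on the heated plate, or is absent (None).
- cup5_disc (a point): test point of cup 5: centre of the brass disc (diameter 18 mm) on the cup's inner floor, 4 mm above the underside and 38 mm below the rim.
- lid1: one of three alike loose steel covers, 120 g, any of which fits any cup: a boss of diameter 49 mm, 5 mm high, at the bottom (goes inside the cup's rim), above it a disc of diameter 72 mm, 4 mm thick (its underside rests on the rim), above that an upright black knob of diameter 22 mm, from 9 to 42 mm above the underside. Origin at the centre of the boss's underside, z up along the knob; when seated it lies 37 mm above the cup's origin. It starts lying on the table, boss down.
- lid2: one of three alike loose steel covers, 120 g, any of which fits any cup: a boss of diameter 49 mm, 5 mm high, at the bottom (goes inside the cup's rim), above it a disc of diameter 72 mm, 4 mm thick (its underside rests on the rim), above that an upright black knob of diameter 22 mm, from 9 to 42 mm above the underside. Origin at the centre of the boss's underside, z up along the knob; when seated it lies 37 mm above the cup's origin. It starts lying on the table, boss down.
- lid3: one of three alike loose steel covers, 120 g, any of which fits any cup: a boss of diameter 49 mm, 5 mm high, at the bottom (goes inside the cup's rim), above it a disc of diameter 72 mm, 4 mm thick (its underside rests on the rim), above that an upright black knob of diameter 22 mm, from 9 to 42 mm above the underside. Origin at the centre of the boss's underside, z up along the knob; when seated it lies 37 mm above the cup's origin. It starts lying on the table, boss down.
- probe: contact thermometer, loose, 140 g: a yellow bar handle 22 (x) x 90 (y) x 24 (z) mm from whose middle a steel stem of 11 mm diameter hangs 60 mm down; a thin sprung copper tip stands out below. Origin at the centre of the bar's underside, z up, y along the bar; grip the middle of the bar from above with the fingers on its two long sides (22 mm apart).
- tip (a point): lowest point of the thermometer's round copper tip (diameter 8 mm), 86 mm below the bar's underside when not pressed.
- probe_tip (a joint): travel of the sprung tip into the stem, m: 0 free, 0.012 fully pushed in; spring 0.3 N per mm.
- rest: grey stand of the thermometer, fixed, base 60 x 110 mm: two uprights 36 (x) x 20 (y) mm at y = -36 and +36 mm, tops 115 mm above the table, 52 mm apart; the bar lies across the two tops and the stem hangs between them. Origin at the centre of its underside, y across the two uprights.
- rest_top (a point): midway between the tops of the two uprights of the stand, at their height (115 mm above the table): where the centre of the bar's underside lies when the thermometer is put away.
- bottle_a: blue bottle, bystander, diameter 52 mm, 130 mm high; origin at the centre of its underside.
- bottle_b: red bottle, bystander, diameter 52 mm, 130 mm high; origin at the centre of its underside.
Things that resemble listed ones, but are neither listed nor needed, are in the scene too. Several things have the shape of the rest; the one meant has the colours described above.

How it is judged:
By the outcome, as a careful person would: the job done as asked, in the order asked, and still so for the second after the job is handed in, with the robot touching nothing.
Of cup1, cup2, cup3, cup4, cup5 only 3 to 5 are there at a start; the rules pass over those that are not, and their reading is None.
At some moment in a run one of lid1, lid2, lid3 may be knocked a few centimetres aside while the robot is not near it.
It also fails if it takes over 210 s, if anything falls off the work surface, if the arm or the gripper's body presses on something with over 40 N, if the wrist force passes 120 N, or if a joint passes its speed limit or range.

## Working session

There is one attempt and no reset: what is moved stays moved. The work goes in short steps, Python scripts to look and compute and a tool call to move; the robot and the scene stay as the last step left them, time stands still between calls to the robot, and variables do not carry over. Pictures are saved under pics/ and viewed, and the job is handed in when it is done.

Besides the shell and the picture viewer there is one more tool, called in YAML: its name, and indented under it one key for each argument. move_arm: Moves the arm, as the interface text tells. Its arguments: {"type":"object","properties":{"gripper":{"type":"array","items":{"type":"number"}},"xyz":{"type":"array","items":{"type":"array","items":{"type":"number"}}},"twist":{"type":"array","items":{"type":"number"}},"squeeze":{"type":"number"}},"required":["gripper","xyz","twist"]}

```bash
mkdir -p pics; ls; cat > h.py <<'E'
import numpy as np, cv2
from station import *
def save(cam,name,obs=None):
    c=read_camera(cam); cv2.imwrite(f'pics/{name}.png',c['pixels'][:,:,::-1]); return c
def proj(c,X):
    p=np.array(c['R'])@np.array(X)+np.array(c['t']); return np.array([c['fx']*p[0]/p[2]+c['cx'],c['fy']*p[1]/p[2]+c['cy']])
def ray(c,u,v,z):
    R=np.array(c['R']);t=np.array(c['t']); o=-R.T@t; d=R.T@np.array([(u-c['cx'])/c['fx'],(v-c['cy'])/c['fy'],1]); return o+d*(z-o[2])/d[2]
E
python3 - <<'E'
from h import *
for n in ['scene','top','wrist']:
    c=save(n,n+'0'); print(n,(-np.array(c['R']).T@np.array(c['t'])).round(3))
o=get_obs(); print(o)
E
```

```text
pics
scene [ 1.079 -0.517  1.009]
top [ 0.36  -0.006  1.167]
wrist [ 0.348 -0.583  0.374]
{'t': 0.15, 'q': array([ 1.03493358,  0.47765913,  0.0224104 ,  1.55619956, -0.01151022,
        1.10932446, -0.08309383]), 'joint_vel': array([-0.00078074, -0.00416179,  0.00023753, -0.00229939, -0.0009239 ,
        0.00345447,  0.00034274]), 'joint_torque': array([ 3.21726300e-03, -5.96920860e+01,  1.61046982e+00, -2.81491363e+01,
        1.27107423e-02,  6.53440817e-03,  3.01617854e-05]), 'eef_pos': array([ 0.27983831, -0.61387498,  0.3031279 ]), 'tool_rot': array([-6.98363980e-04,  9.77218102e-01,  2.12236302e-01, -2.15130036e-04]), 'contact_force': array([-0.55754578,  0.21276148, -1.18735825]), 'torque': array([0.01857095, 0.04868478, 0.00208146]), 'gripper_width': 0.9971829148651297}
```

View pics/scene0.png

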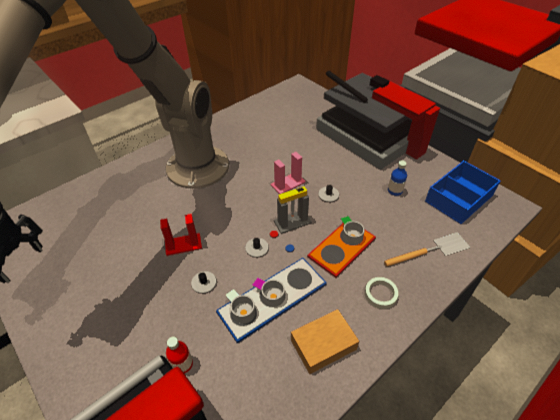

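View pics/top0.png

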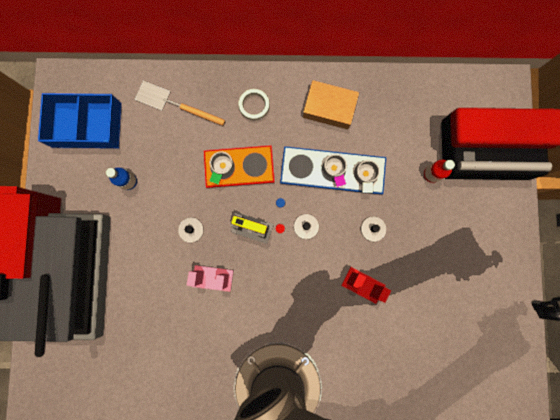

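```bash
python3 - <<'E'
from h import *
c={n:read_camera(n) for n in ['scene','top']}
for q in ['probe','rest','rest_top','tip','lid1','cup1','cup2','cup3','cup4','cup5','cup1_disc','cup2_disc','cup3_disc','cup4_disc','cup5_disc','cool_plate','hot_plate','bottle_a']:
  for n in ['scene','top']:
    r=spot_point(q,n)
    print(q,n,[(round(d['p'],2),np.round(d['centre'],3).tolist(),proj(c[n],d['centre']).astype(int).tolist()) for d in r[:5]])
print(get_obs()['t'])
E
```

```text
probe scene [(0.57, [0.441, 0.08, 0.118], [292, 197])]
probe top [(0.47, [0.618, -0.152, 0.016], [332, 167])]
rest scene [(0.91, [0.296, 0.188, 0.0], [287, 184]), (0.67, [0.28, -0.238, -0.003], [183, 244]), (0.64, [0.44, 0.081, -0.002], [292, 222])]
rest top [(0.79, [0.281, -0.236, 0.003], [361, 284]), (0.58, [0.298, 0.192, -0.0], [211, 276]), (0.56, [0.442, 0.077, -0.0], [252, 227])]
rest_top scene [(0.81, [0.293, 0.186, 0.116], [286, 158]), (0.66, [0.44, 0.082, 0.116], [293, 196]), (0.64, [0.282, -0.241, 0.114], [175, 221])]
rest_top top [(0.86, [0.282, -0.241, 0.114], [371, 287]), (0.79, [0.296, 0.19, 0.116], [204, 279]), (0.61, [0.438, 0.08, 0.12], [247, 225])]
tip scene [(0.19, [0.62, -0.15, 0.018], [274, 296])]
tip top [(0.75, [0.619, -0.155, 0.015], [333, 166]), (0.72, [0.442, 0.082, 0.116], [247, 223]), (0.55, [0.442, 0.077, -0.0], [252, 227])]
lid1 scene [(0.84, [0.45, -0.07, -0.001], [258, 248]), (0.82, [0.442, -0.266, -0.001], [204, 282]), (0.53, [0.429, 0.256, -0.003], [327, 195]), (0.34, [0.605, -0.246, 0.013], [243, 314])]
lid1 top [(0.94, [0.444, -0.273, 0.0], [373, 22
[... 2366 characters left out ...]
0.615, -0.154, 0.015], [272, 296]), (0.56, [0.432, 0.254, -0.006], [327, 196])]
cup4_disc top [(0.9, [0.62, -0.15, 0.022], [331, 166])]
cup5_disc scene []
cup5_disc top [(0.45, [0.62, 0.168, 0.014], [222, 165])]
cool_plate scene [(0.96, [0.613, -0.152, 0.006], [272, 297])]
cool_plate top [(0.55, [0.612, -0.152, 0.001], [331, 170])]
hot_plate scene [(0.93, [0.619, 0.127, 0.002], [342, 246]), (0.74, [0.572, 0.446, -0.001], [394, 191])]
hot_plate top [(0.9, [0.62, 0.122, -0.0], [238, 166])]
bottle_a scene [(0.81, [0.572, 0.444, 0.001], [394, 190]), (0.56, [0.605, -0.442, 0.002], [182, 363])]
bottle_a top [(0.98, [0.603, -0.442, 0.002], [430, 174]), (0.71, [0.572, 0.442, -0.0], [128, 181])]
2.05
```

```bash
python3 - <<'E'
from h import *
c=read_camera('top'); im=c['pixels'][:,:,::-1]
cv2.imwrite('pics/topz.png',cv2.resize(im[135:255,180:400],None,fx=3.6,fy=3.6,interpolation=cv2.INTER_CUBIC))
c=read_camera('scene'); im=c['pixels'][:,:,::-1]
cv2.imwrite('pics/scz.png',cv2.resize(im[170:350,180:390],None,fx=3.3,fy=3.3,interpolation=cv2.INTER_CUBIC))
E
```

```text
(no output)
```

View pics/topz.png

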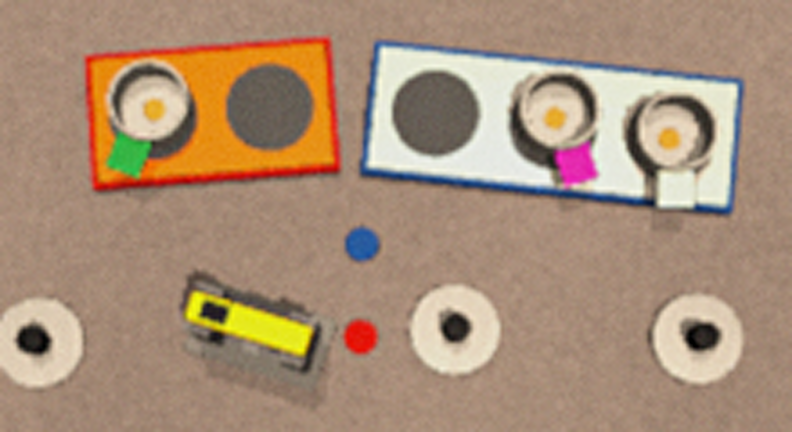

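View pics/scz.png

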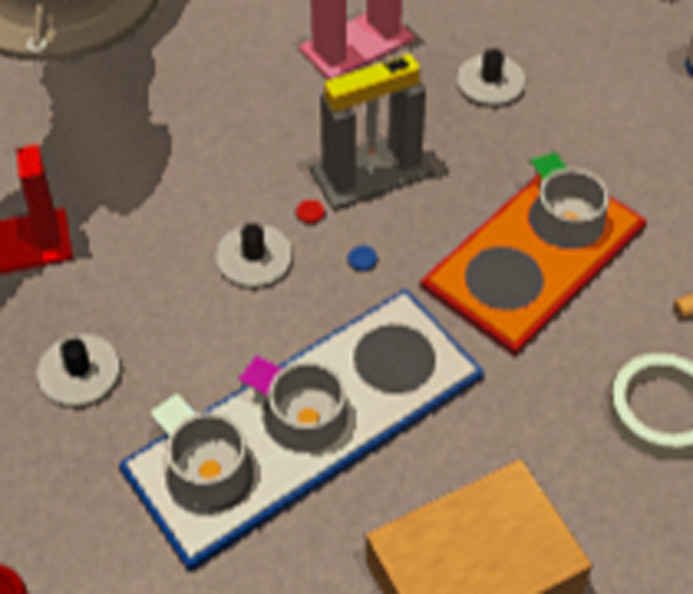

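```bash
cat >> h.py <<'E'
def cen(m,near,rad=40):
    n,l,s,ce=cv2.connectedComponentsWithStats(m.astype(np.uint8)); best=None
    for i in range(1,n):
        d=np.hypot(*(ce[i]-near))
        if d<rad and s[i,4]>=6 and (best is None or s[i,4]>s[best,4]): best=i
    return (ce[best],s[best,4],l==best) if best else (None,0,None)
def rimfit(c,X0,z,r,lo=0.8,hi=1.25,n=72):
    # fit circle of radius r at plane z by max radial gradient
    g=cv2.GaussianBlur(cv2.cvtColor(c['pixels'],cv2.COLOR_RGB2GRAY).astype(np.float32),(0,0),0.7)
    X=np.array(X0[:2],float)
    for it in range(4):
        P=[]
        for a in np.linspace(0,2*np.pi,n,endpoint=False):
            rr=np.linspace(lo*r,hi*r,41)
            uv=np.array([proj(c,[X[0]+q*np.cos(a),X[1]+q*np.sin(a),z]) for q in rr],np.float32)
            v=cv2.remap(g,uv[:,0].reshape(1,-1),uv[:,1].reshape(1,-1),cv2.INTER_LINEAR)[0]
            d=np.abs(np.gradient(v)); k=d.argmax()
            P.append((X[0]+rr[k]*np.cos(a),X[1]+rr[k]*np.sin(a)))
        P=np.array(P)
        from scipy.optimize import least_squares
        s=least_squares(lambda p:np.hypot(P[:,0]-p[0],P[:,1]-p[1])-p[2],[X[0],X[1],r],loss='soft_l1',f_scale=0.001).x
        X=s[:2]
    return s
E
cat > m.py <<'E'
from h import *
for n in ['top','scene']:
    c=read_camera(n); h=cv2.cvtColor(c['pixels'],cv2.COLOR_RGB2HSV).astype(int); H,S,V=h[...,0],h[...,1],h[...,2]
    for nm,X in dict(white=(.602,-.246,.019),purple=(.618,-.152,.019),green=(.618,.168,.019)).items():
        p,a,_=cen((H>8)&(H<28)&(S>110)&(V>120),proj(c,X),6)
        print(n,nm,'disc',a,None if p is None else ray(c,p[0],p[1],.019).round(4), 'rim',rimfit(c,X,.057,.032).round(4))
    for X in [(.444,-.272),(.444,-.075),(.429,.254)]:
        print(n,'lid',rimfit(c,X,.009,.036).round(4))
    p,a,m=cen((H>25)&(H<35)&(S>150)&(V>150),proj(c,(.44,.08,.139)),15)
    if p is not None:
        pt=np.argwhere(m)[:,::-1].astype(np.float32); r=cv2.minAreaRect(pt); b=[ray(c,*q,.139)[:2].round(4).tolist() for q in cv2.boxPoints(r)]
        print(n,'bar',ray(c,p[0],p[1],.139).round(4),ray(c,*r[0],.139).round(4),b)
E
python3 m.py
```

```text
top white disc 28 [ 0.6009 -0.2479  0.019 ] rim [ 0.5972 -0.2439  0.0309]
top purple disc 28 [ 0.6165 -0.1561  0.019 ] rim [ 0.6141 -0.1531  0.0302]
top green disc 27 [0.6194 0.1663 0.019 ] rim [0.6169 0.1647 0.0293]
top lid [ 0.4419 -0.2713  0.0353]
top lid [ 0.4462 -0.0773  0.0353]
top lid [0.4322 0.2553 0.0352]
top bar [0.4383 0.0744 0.139 ] [0.4393 0.0778 0.139 ] [[0.4417, 0.1231], [0.4623, 0.1172], [0.4368, 0.0325], [0.4163, 0.0385]]
scene white disc 32 [ 0.6005 -0.2448  0.019 ] rim [ 0.6041 -0.2469  0.0295]
scene purple disc 25 [ 0.6156 -0.1526  0.019 ] rim [ 0.6196 -0.1556  0.0293]
scene green disc 9 [0.6164 0.1735 0.019 ] rim [0.6211 0.1649 0.0291]
scene lid [ 0.4424 -0.2691  0.0347]
scene lid [ 0.4462 -0.0749  0.0348]
scene lid [0.431  0.2575 0.0353]
scene bar [0.4362 0.0648 0.139 ] [0.4363 0.0655 0.139 ] [[0.4183, 0.0413], [0.4358, 0.1002], [0.4542, 0.0897], [0.4367, 0.0316]]
```

```bash
cat > go.py <<'E'
import sys
from h import *
from scipy.spatial.transform import Rotation as Ro
def plan(x,y,z,jaw=None):
    o=get_obs(); q=o['tool_rot']; R=Ro.from_quat([q[1],q[2],q[3],q[0]]).as_matrix()
    d=R.T@(np.array([x,y,z])-o['eef_pos'])*100
    a=np.degrees(np.arctan2(R[1,1],R[0,1])); tw=0
    if jaw is not None: tw=-np.radians((jaw-a+90)%180-90)
    print('t %.2f pos %s jaw %.1f tilt %s shift %s dist %.1f twist %.3f F %s g %.3f q7 %.2f q1 %.2f'%(o['t'],o['eef_pos'].round(4),a,R[:,2].round(3),d.round(2),np.linalg.norm(d),tw,o['contact_force'].round(1),o['gripper_width'],o['q'][6],o['q'][0]))
if __name__=='__main__':
    v=[float(s) for s in sys.argv[1:]]; plan(*v)
E
python3 go.py .5 -.25 .30 -16.7
```

```text
t 2.25 pos [ 0.2801 -0.6142  0.3039] jaw -65.5 tilt [ 0.  0. -1.] shift [ 35.12 -24.01   0.39] dist 42.5 twist -0.852 F [0.7 0.4 0.2] g 0.999 q7 -0.08 q1 1.03
```

move_arm:
  gripper: [1, 1, 1, 1, 1]
  xyz:
    - [3.4, -2.3, 0]
    - [6.8, -4.6, 0]
    - [10.2, -7, 0]
    - [13.6, -9.3, 0]
    - [17, -11.6, 0]
  twist: [-0.1, -0.2, -0.3, -0.4, -0.5]

```text
t: 2.67
eef_pos: [0.3873, -0.4364, 0.3042]
tool_rot: [0.0, 0.893, 0.45, 0.0]
contact_force: [0.6, -0.1, 0.4]
gripper_width: 1.0
```

```bash
python3 go.py .5 -.25 .30 -16.7
```

```text
t 2.67 pos [ 0.3873 -0.4364  0.3042] jaw -36.6 tilt [ 0.    -0.001 -1.   ] shift [21.68 -2.05  0.41] dist 21.8 twist -0.347 F [ 0.6 -0.1  0.4] g 1.000 q7 0.05 q1 0.86
```

move_arm:
  gripper: [1, 1, 1, 1, 1]
  xyz:
    - [4.1, -0.4, 0]
    - [8.2, -0.8, 0]
    - [12.3, -1.2, 0]
    - [16.4, -1.6, 0]
    - [20.5, -2, 0]
  twist: [-0.07, -0.14, -0.21, -0.28, -0.347]

```text
t: 3.08
eef_pos: [0.4942, -0.2603, 0.3043]
tool_rot: [0.0, 0.803, 0.596, 0.0]
contact_force: [0.2, -0.6, 0.4]
gripper_width: 1.003
```

```bash
python3 go.py .439 .077 .28 -16.7
```

```text
t 3.08 pos [ 0.4942 -0.2603  0.3043] jaw -16.8 tilt [ 0.001 -0.001 -1.   ] shift [ 30.71 -15.03   2.41] dist 34.3 twist -0.001 F [ 0.2 -0.6  0.4] g 1.003 q7 -0.02 q1 0.62
```

move_arm:
  gripper: [1, 1, 1, 1, 1]
  xyz:
    - [3.5, -1.7, 0.2]
    - [7, -3.4, 0.4]
    - [10.5, -5.1, 0.7]
    - [14, -6.8, 0.9]
    - [17.5, -8.5, 1.2]
  twist: [0, 0, 0, 0, 0]

```text
t: 3.5
eef_pos: [0.4628, -0.0682, 0.2922]
tool_rot: [0.0, 0.804, 0.595, 0.0]
contact_force: [1.2, 1.0, 0.7]
gripper_width: 0.995
```

move_arm:
  gripper: [1, 1, 1, 1, 1]
  xyz:
    - [3.3, -1.6, 0.3]
    - [6.6, -3.2, 0.6]
    - [9.9, -4.8, 0.9]
    - [13.2, -6.5, 1.2]
    - [13.2, -6.5, 1.2]
  twist: [0, 0, 0, 0, 0]

```text
t: 3.92
eef_pos: [0.4381, 0.0824, 0.2803]
tool_rot: [-0.001, 0.801, 0.599, 0.001]
contact_force: [0.7, 0.1, 0.6]
gripper_width: 0.999
```

```bash
python3 go.py .439 .077 .28 -16.7; python3 - <<'E'
from h import *
c=save('wrist','w1'); 
h=cv2.cvtColor(c['pixels'],cv2.COLOR_RGB2HSV).astype(int); H,S,V=h[...,0],h[...,1],h[...,2]
p,a,m=cen((H>25)&(H<35)&(S>150)&(V>100),proj(c,(.44,.08,.139)),250)
pt=np.argwhere(m)[:,::-1].astype(np.float32); r=cv2.minAreaRect(pt); b=np.array([ray(c,*q,.139)[:2] for q in cv2.boxPoints(r)])
print(a,ray(c,*r[0],.139).round(4),b.round(4),[proj(c,(x,y,.139)).round() for x,y in b])
E
```

```text
t 3.92 pos [0.4381 0.0824 0.2803] jaw -16.4 tilt [ 0.001  0.003 -1.   ] shift [-0.49  0.24  0.02] dist 0.6 twist 0.005 F [0.7 0.1 0.6] g 0.999 q7 -0.71 q1 0.18Traceback (most recent call last):
  File "<stdin>", line 5, in <module>
cv2.error: OpenCV(4.12.0) /io/opencv/modules/imgproc/src/convhull.cpp:143: error: (-215:Assertion failed) total >= 0 && (depth == CV_32F || depth == CV_32S) in function 'convexHull'
```

View pics/w1.png

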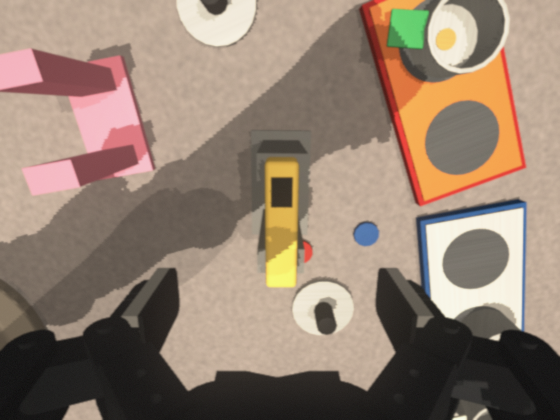

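```bash
python3 - <<'E'
from h import *
c=read_camera('wrist')
h=cv2.cvtColor(c['pixels'],cv2.COLOR_RGB2HSV).astype(int); H,S,V=h[...,0],h[...,1],h[...,2]
m=np.zeros(H.shape,bool); m[145:295,255:310]=((H>16)&(H<36)&(S>150)&(V>120))[145:295,255:310]
m=cv2.morphologyEx(m.astype(np.uint8),cv2.MORPH_CLOSE,np.ones((25,25)))
pt=np.argwhere(m)[:,::-1].astype(np.float32); r=cv2.minAreaRect(pt); b=np.array([ray(c,*q,.139)[:2] for q in cv2.boxPoints(r)])
print(r,ray(c,*r[0],.139).round(4),b.round(4))
for l in [(.442,-.272,.0),(.446,-.076,0.),(.618,.166,.019),(.616,-.154,.019)]: print(proj(c,l))
E
```

```text
((278.0, 211.0), (116.0, 32.0), 90.0) [0.4423 0.088  0.139 ] [[0.4435 0.1272]
 [0.4627 0.1215]
 [0.4409 0.0445]
 [0.4197 0.0508]]
[353.67872355 425.49266864]
[320.20313702 302.47086998]
[441.87705336  37.61529247]
[481.79511501 331.62813095]
```

```bash
python3 - <<'E'
from h import *
c=read_camera('wrist')
for p in [(281.5,157),(281.5,222),(282,287),(266,222),(298,222)]: print(p,ray(c,*p,.139).round(4))
cv2.imwrite('pics/w2.png',cv2.resize(c['pixels'][120:330,230:360,::-1],None,fx=2.8,fy=2.8))
E
python3 go.py .44 .079 .185 -16.7
```

```text
(281.5, 157) [0.4551 0.1187 0.139 ]
(281.5, 222) [0.4428 0.0774 0.139 ]
(282, 287) [0.4293 0.0309 0.139 ]
(266, 222) [0.433  0.0804 0.139 ]
(298, 222) [0.4533 0.0743 0.139 ]
t 4.07 pos [0.4397 0.0752 0.28  ] jaw -16.9 tilt [ 0. -0. -1.] shift [ 0.38 -0.08  9.5 ] dist 9.5 twist -0.004 F [ 1.4 -0.6 -0. ] g 1.001 q7 -0.71 q1 0.19
```

View pics/w2.png

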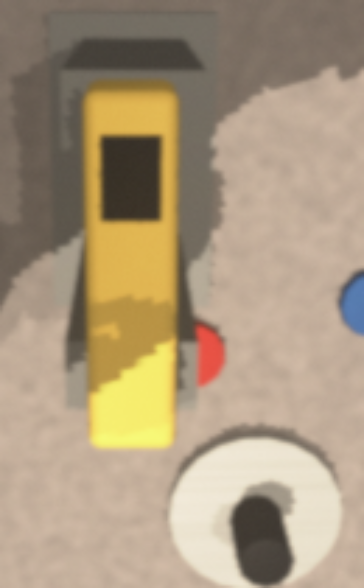

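```bash
python3 - <<'E'
from h import *
c=read_camera('wrist')
for p in [(277,149),(277.3,213),(277.2,280),(260.5,213),(293.5,213)]: print(p,ray(c,*p,.139).round(4))
E
python3 go.py .4415 .079 .185 -16.7
```

```text
(277, 149) [0.4543 0.1227 0.139 ]
(277.3, 213) [0.4423 0.0827 0.139 ]
(277.2, 280) [0.4279 0.0357 0.139 ]
(260.5, 213) [0.4317 0.0859 0.139 ]
(293.5, 213) [0.4525 0.0796 0.139 ]
t 4.12 pos [0.4399 0.0743 0.28  ] jaw -17.0 tilt [ 0.    -0.001 -1.   ] shift [0.5  0.02 9.5 ] dist 9.5 twist -0.006 F [-0.5 -0.6  0.3] g 1.001 q7 -0.71 q1 0.19
```

move_arm:
  gripper: [1, 1, 1, 1, 1]
  xyz:
    - [0.5, 0, 2.5]
    - [0.5, 0, 5]
    - [0.5, 0, 7.5]
    - [0.5, 0, 9.9]
    - [0.5, 0, 9.9]
  twist: [0, 0, 0, 0, 0]

```text
t: 4.53
eef_pos: [0.4391, 0.0776, 0.1774]
tool_rot: [-0.001, 0.805, 0.594, -0.003]
contact_force: [0.0, -0.7, 0.6]
gripper_width: 1.001
```

move_arm:
  gripper: [0.1, 0.1, 0.1, 0.1, 0.1]
  xyz:
    - [0, 0, 0]
    - [0, 0, 0]
    - [0, 0, 0]
    - [0, 0, 0]
    - [0, 0, 0]
  twist: [0, 0, 0, 0, 0]
  squeeze: 40

```text
t: 4.95
eef_pos: [0.4417, 0.0801, 0.182]
tool_rot: [0.001, 0.804, 0.595, 0.001]
contact_force: [-0.3, -0.8, 0.3]
gripper_width: 0.3
```

move_arm:
  gripper: [0.1, 0.1, 0.1, 0.1, 0.1]
  xyz:
    - [0, 0, 0]
    - [0, 0, 0]
    - [0, 0, 0]
    - [0, 0, 0]
    - [0, 0, 0]
  twist: [0, 0, 0, 0, 0]

```text
t: 5.37
eef_pos: [0.4416, 0.0802, 0.1819]
tool_rot: [0.001, 0.804, 0.595, 0.001]
contact_force: [-1.2, -1.0, 7.8]
gripper_width: 0.253
```

```bash
python3 go.py .4415 .079 .30 -16.7;  python3 -c "
from h import *
save('scene','s1');save('wrist','w3')"
```

```text
t 5.37 pos [0.4416 0.0802 0.1819] jaw -17.0 tilt [ 0.002 -0.    -1.   ] shift [ -0.11   0.04 -11.81] dist 11.8 twist -0.005 F [-1.2 -1.   7.8] g 0.253 q7 -0.85 q1 0.12
```

View pics/w3.png

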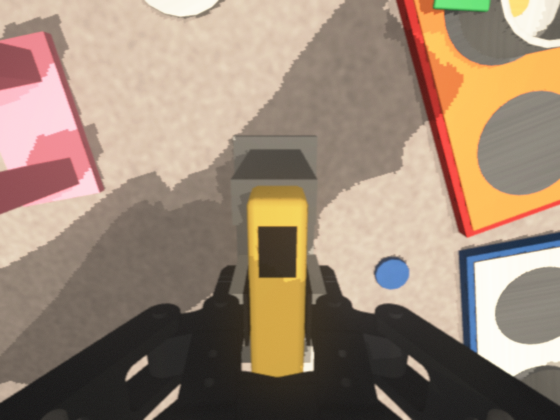

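move_arm:
  gripper: [0.1, 0.1, 0.1, 0.1, 0.1]
  xyz:
    - [0, 0, -2]
    - [0, 0, -5]
    - [0, 0, -8]
    - [0, 0, -11]
    - [0, 0, -12]
  twist: [0, 0, 0, 0, 0]

```text
t: 5.88
eef_pos: [0.4424, 0.0809, 0.305]
tool_rot: [0.002, 0.804, 0.595, 0.003]
contact_force: [0.2, 1.4, -1.3]
gripper_width: 0.251
```

```bash
python3 go.py .6 -.246 .29 ;  python3 -c "
from h import *
c=read_camera('scene');cv2.imwrite('pics/s2.png',cv2.resize(c['pixels'][100:340,180:390,::-1],None,fx=2.5,fy=2.5))
print(get_obs()['contact_force'])"
```

```text
t 5.88 pos [0.4424 0.0809 0.305 ] jaw -16.9 tilt [ 0.006  0.001 -1.   ] shift [-26.68  24.59   1.57] dist 36.3 twist 0.000 F [ 0.2  1.4 -1.3] g 0.251 q7 -0.70 q1 0.20
[ 1.27984623  0.79315586 -0.30031998]
```

View pics/s2.png

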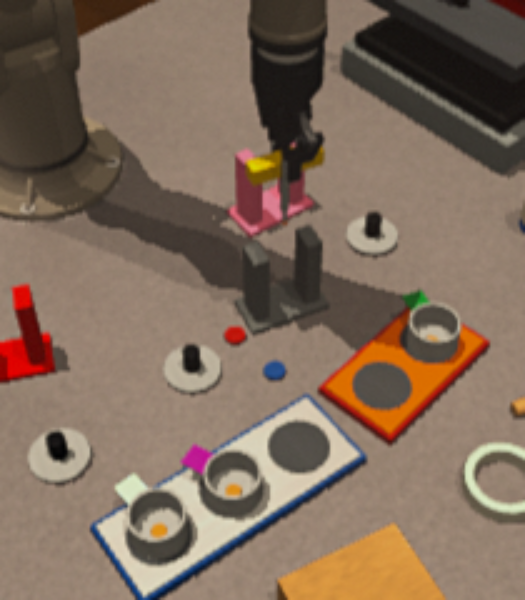

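move_arm:
  gripper: [0.1, 0.1, 0.1, 0.1, 0.1]
  xyz:
    - [-2.7, 2.5, 0.1]
    - [-5.4, 5, 0.2]
    - [-8.1, 7.4, 0.3]
    - [-10.7, 9.8, 0.5]
    - [-13.3, 12.3, 0.5]
  twist: [0, 0, 0, 0, 0]

```text
t: 6.35
eef_pos: [0.5193, -0.0846, 0.2939]
tool_rot: [-0.001, 0.804, 0.595, -0.001]
contact_force: [0.6, -0.2, -0.0]
gripper_width: 0.247
```

move_arm:
  gripper: [0.1, 0.1, 0.1, 0.1, 0.1]
  xyz:
    - [-3, 2.8, 0]
    - [-6, 5.6, 0]
    - [-9, 8.4, 0]
    - [-12, 11, 0]
    - [-13.3, 12.3, 0]
  twist: [0, 0, 0, 0, 0]

```text
t: 6.77
eef_pos: [0.5985, -0.2524, 0.2933]
tool_rot: [0.0, 0.805, 0.593, -0.002]
contact_force: [-0.0, -0.2, -1.6]
gripper_width: 0.248
```

move_arm:
  gripper: [0.1, 0.1, 0.1]
  xyz:
    - [0, 0, 1.5]
    - [0, 0, 3]
    - [0, 0, 3]
  twist: [0, 0, 0]

```text
t: 7.02
eef_pos: [0.5965, -0.2459, 0.2605]
tool_rot: [-0.003, 0.804, 0.595, -0.002]
contact_force: [-0.2, 0.7, -2.1]
gripper_width: 0.248
```

```bash
python3 go.py .601 -.246 .22 ;  python3 -c "
from h import *
c=read_camera('scene');cv2.imwrite('pics/s3.png',cv2.resize(c['pixels'][220:350,180:330,::-1],None,fx=4,fy=4))
c=save('wrist','w4');print(proj(c,(.601,-.246,.019)),proj(c,(.616,-.154,.019)))
p=c['pixels']"
```

```text
t 7.02 pos [ 0.5965 -0.2459  0.2605] jaw -17.0 tilt [-0.008  0.003 -1.   ] shift [0.12 0.46 4.05] dist 4.1 twist 0.000 F [-0.2  0.7 -2.1] g 0.248 q7 -0.15 q1 0.53
[282.73367963 188.23744862] [268.92134794  85.42007186]
```

View pics/s3.png

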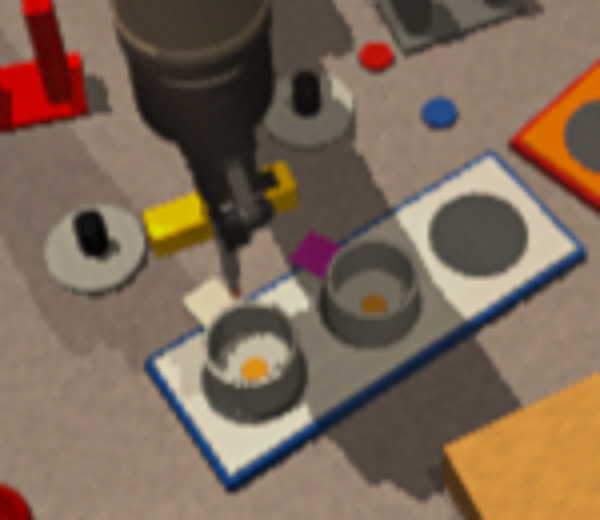

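View pics/w4.png

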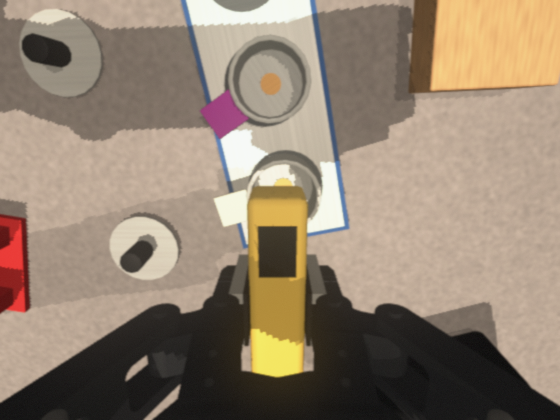

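```bash
python3 -c "
from h import *
c=read_camera('scene');
p=get_obs()['eef_pos'];print(p,proj(c,p-[0,0,.153]))
cv2.imwrite('pics/s4.png',cv2.resize(c['pixels'][270:330,210:270,::-1],None,fx=8,fy=8))
"; python3 go.py .601 -.246 .20
```

```text
[ 0.5985851  -0.24564545  0.26533127] [239.5563787  293.25825893]
t 7.17 pos [ 0.5986 -0.2456  0.2653] jaw -16.9 tilt [-0.001  0.    -1.   ] shift [0.04 0.25 6.53] dist 6.5 twist 0.000 F [-0.1 -0.2 -1.2] g 0.252 q7 -0.15 q1 0.53
```

View pics/s4.png

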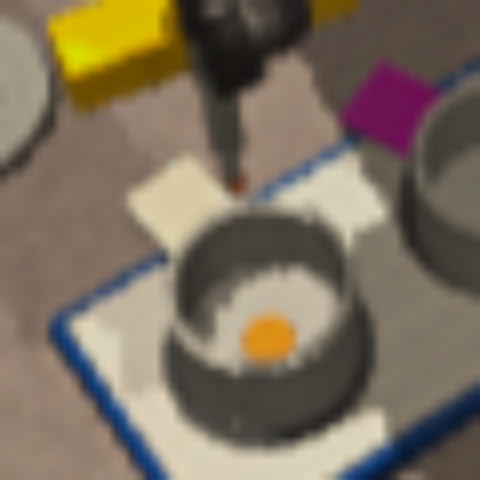

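move_arm:
  gripper: [0.1, 0.1, 0.1, 0.1, 0.1]
  xyz:
    - [0, 0.25, 2]
    - [0, 0.25, 4]
    - [0, 0.25, 6]
    - [0, 0.25, 7]
    - [0, 0.25, 7]
  twist: [0, 0, 0, 0, 0]

```text
t: 7.58
eef_pos: [0.6001, -0.2463, 0.1941]
tool_rot: [-0.001, 0.804, 0.595, -0.001]
contact_force: [-0.7, -0.3, -1.5]
gripper_width: 0.25
```

move_arm:
  gripper: [0.1, 0.1, 0.1, 0.1, 0.1]
  xyz:
    - [0, 0, 0.6]
    - [0, 0, 1.2]
    - [0, 0, 1.6]
    - [0, 0, 2]
    - [0, 0, 2.2]
  twist: [0, 0, 0, 0, 0]

```text
t: 8.0
eef_pos: [0.6011, -0.2468, 0.1737]
tool_rot: [0.0, 0.804, 0.595, -0.0]
contact_force: [-0.5, 0.1, -0.9]
gripper_width: 0.248
```

```bash
python3 go.py .601 -.246 .168 ;  python3 -c "
from h import *
c=read_camera('scene');cv2.imwrite('pics/s5.png',cv2.resize(c['pixels'][270:330,210:270,::-1],None,fx=8,fy=8))"
```

```text
t 8.00 pos [ 0.6011 -0.2468  0.1737] jaw -17.0 tilt [ 0. -0. -1.] shift [ 0.07 -0.04  0.57] dist 0.6 twist 0.000 F [-0.5  0.1 -0.9] g 0.248 q7 -0.18 q1 0.52
```

View pics/s5.png

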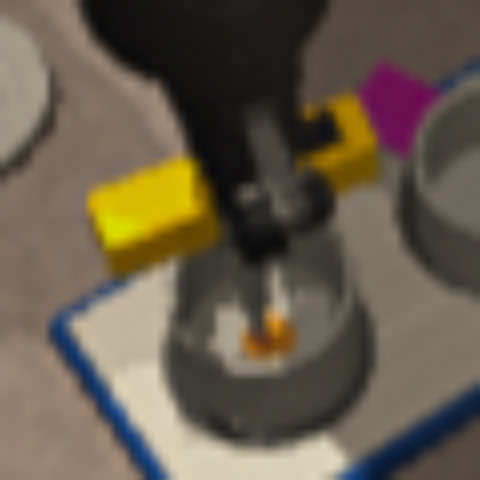

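move_arm:
  gripper: [0.1, 0.1, 0.1, 0.1, 0.1]
  xyz:
    - [0, 0, 0.2]
    - [0, 0, 0.4]
    - [0, 0, 0.6]
    - [0, 0, 0.6]
    - [0, 0, 0.6]
  twist: [0, 0, 0, 0, 0]

```text
t: 8.47
eef_pos: [0.6013, -0.2469, 0.1681]
tool_rot: [0.0, 0.804, 0.595, 0.0]
contact_force: [-0.4, 0.4, 0.3]
gripper_width: 0.252
```

move_arm:
  gripper: [0.1, 0.1, 0.1, 0.1, 0.1]
  xyz:
    - [0, 0, 0]
    - [0, 0, 0]
    - [0, 0, 0]
    - [0, 0, 0]
    - [0, 0, 0]
  twist: [0, 0, 0, 0, 0]

```text
t: 8.88
eef_pos: [0.6013, -0.2468, 0.168]
tool_rot: [0.0, 0.804, 0.595, 0.0]
contact_force: [0.1, -0.3, 0.1]
gripper_width: 0.248
```

```bash
python3 go.py .601 -.246 .168 ;  python3 -c "
from h import *
c=read_camera('scene');cv2.imwrite('pics/s6.png',cv2.resize(c['pixels'][270:330,210:270,::-1],None,fx=8,fy=8))"
```

```text
t 8.88 pos [ 0.6013 -0.2468  0.168 ] jaw -17.0 tilt [ 0. -0. -1.] shift [ 0.07 -0.05  0.  ] dist 0.1 twist 0.000 F [ 0.1 -0.3  0.1] g 0.248 q7 -0.19 q1 0.51
```

View pics/s6.png

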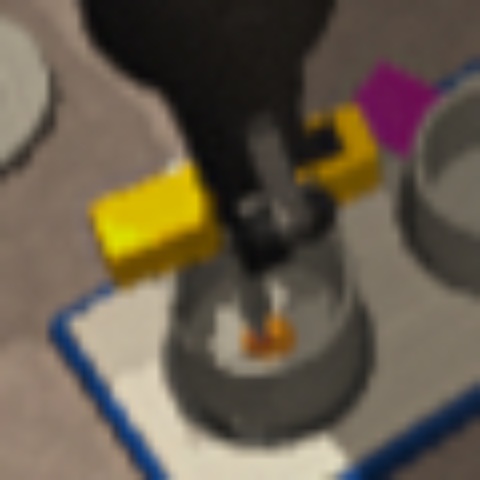

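move_arm:
  gripper: [0.1, 0.1, 0.1, 0.1, 0.1]
  xyz:
    - [0, 0, 0]
    - [0, 0, 0]
    - [0, 0, 0]
    - [0, 0, 0]
    - [0, 0, 0]
  twist: [0, 0, 0, 0, 0]

```text
t: 9.35
eef_pos: [0.6012, -0.2468, 0.168]
tool_rot: [0.0, 0.804, 0.595, 0.0]
contact_force: [1.3, -0.2, 0.2]
gripper_width: 0.248
```

move_arm:
  gripper: [0.1, 0.1, 0.1, 0.1, 0.1]
  xyz:
    - [0, 0, 0]
    - [0, 0, -2.5]
    - [0, 0, -5]
    - [0, 0, -7]
    - [0, 0, -9]
  twist: [0, 0, 0, 0, 0]

```text
t: 9.77
eef_pos: [0.6008, -0.2466, 0.2587]
tool_rot: [-0.0, 0.804, 0.595, -0.0]
contact_force: [0.5, 0.2, -1.5]
gripper_width: 0.249
```

```bash
python3 go.py .618 .166 .26
```

```text
t 9.77 pos [ 0.6008 -0.2466  0.2587] jaw -17.0 tilt [-0.001  0.    -1.   ] shift [ 39.97 -10.38  -0.12] dist 41.3 twist 0.000 F [ 0.5  0.2 -1.5] g 0.249 q7 -0.15 q1 0.53
```

move_arm:
  gripper: [0.1, 0.1, 0.1, 0.1, 0.1]
  xyz:
    - [4, -1, 0]
    - [8, -2.1, 0]
    - [12, -3.1, 0]
    - [16, -4.2, 0]
    - [20, -5.2, 0]
  twist: [0, 0, 0, 0, 0]

```text
t: 10.18
eef_pos: [0.6089, -0.0386, 0.2577]
tool_rot: [-0.0, 0.804, 0.595, -0.001]
contact_force: [0.5, 0.1, -1.3]
gripper_width: 0.25
```

move_arm:
  gripper: [0.1, 0.1, 0.1, 0.1, 0.1]
  xyz:
    - [4, -1, 0]
    - [8, -2.1, 0]
    - [12, -3.1, 0]
    - [16, -4.2, 0]
    - [20, -5.2, 0]
  twist: [0, 0, 0, 0, 0]

```text
t: 10.6
eef_pos: [0.6176, 0.1679, 0.2576]
tool_rot: [-0.0, 0.804, 0.595, -0.001]
contact_force: [1.1, -0.8, -1.1]
gripper_width: 0.255
```

move_arm:
  gripper: [0.1, 0.1, 0.1]
  xyz:
    - [0, 0, 0]
    - [0, 0, 0]
    - [0, 0, 0]
  twist: [0, 0, 0]

```text
t: 10.85
eef_pos: [0.618, 0.1659, 0.2573]
tool_rot: [0.0, 0.803, 0.595, -0.001]
contact_force: [-0.2, -1.1, -1.3]
gripper_width: 0.252
```

```bash
python3 go.py .619 .167 .195; python3 - <<'E'
from h import *
c=read_camera('scene'); cv2.imwrite('pics/s7.png',cv2.resize(c['pixels'][200:260,320:380,::-1],None,fx=8,fy=8))
p=get_obs()['eef_pos'];print('tip',proj(c,p-[0,0,.153]),'disc',proj(c,(.619,.167,.019)))
c=read_camera('wrist'); cv2.imwrite('pics/w5.png',c['pixels'][:,:,::-1]);print(proj(c,(.619,.167,.019)))
E
```

```text
t 10.85 pos [0.618  0.1659 0.2573] jaw -16.9 tilt [-0.001 -0.001 -1.   ] shift [0.15 0.07 6.23] dist 6.2 twist 0.000 F [-0.2 -1.1 -1.3] g 0.252 q7 -0.84 q1 -0.05
tip [354.46568665 218.55083564] disc [351.773774   236.46387176]
[277.26537595 187.18939439]
```

View pics/s7.png

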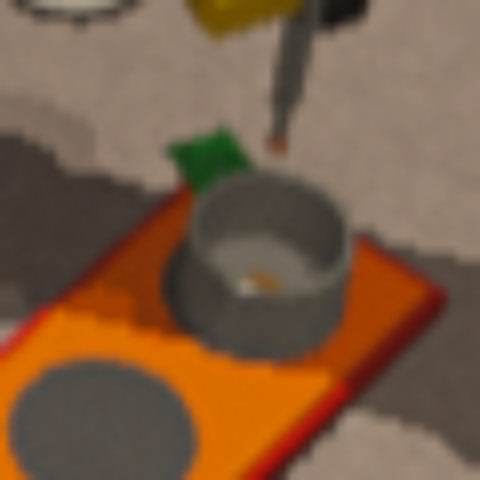

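View pics/w5.png

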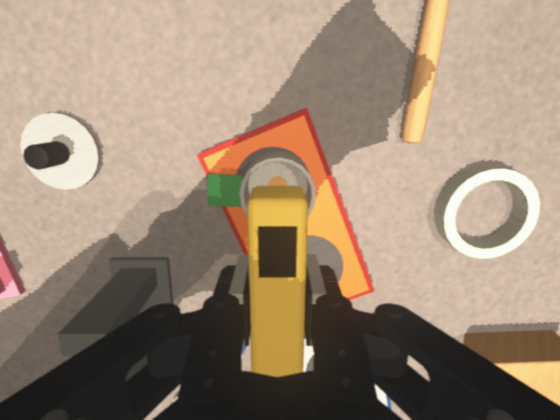

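move_arm:
  gripper: [0.1, 0.1, 0.1, 0.1, 0.1]
  xyz:
    - [0.15, 0, 2]
    - [0.15, 0, 4]
    - [0.15, 0, 5.6]
    - [0.15, 0, 6.2]
    - [0.15, 0, 6.2]
  twist: [0, 0, 0, 0, 0]

```text
t: 11.37
eef_pos: [0.6181, 0.1656, 0.1942]
tool_rot: [-0.0, 0.804, 0.594, -0.002]
contact_force: [-0.9, -0.5, -1.3]
gripper_width: 0.256
```

move_arm:
  gripper: [0.1, 0.1, 0.1, 0.1, 0.1]
  xyz:
    - [0, 0, 0.6]
    - [0, 0, 1.2]
    - [0, 0, 1.6]
    - [0, 0, 1.9]
    - [0, 0, 2.1]
  twist: [0, 0, 0, 0, 0]

```text
t: 11.78
eef_pos: [0.6188, 0.1676, 0.1747]
tool_rot: [0.0, 0.804, 0.595, 0.0]
contact_force: [0.9, -1.0, -1.6]
gripper_width: 0.253
```

```bash
python3 go.py .619 .167 .168; python3 - <<'E'
from h import *
c=read_camera('scene'); cv2.imwrite('pics/s8.png',cv2.resize(c['pixels'][200:260,320:380,::-1],None,fx=8,fy=8))
E
```

```text
t 11.78 pos [0.6188 0.1676 0.1747] jaw -17.0 tilt [ 0. -0. -1.] shift [-0.05  0.04  0.67] dist 0.7 twist 0.000 F [ 0.9 -1.  -1.6] g 0.253 q7 -0.89 q1 -0.08
```

View pics/s8.png

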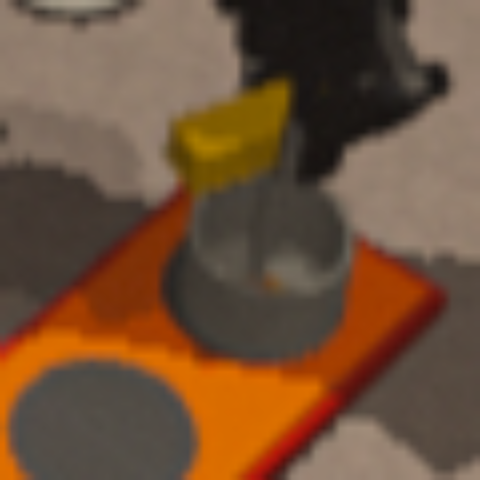

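move_arm:
  gripper: [0.1, 0.1, 0.1, 0.1, 0.1]
  xyz:
    - [0, 0, 0.2]
    - [0, 0, 0.4]
    - [0, 0, 0.7]
    - [0, 0, 0.7]
    - [0, 0, 0.7]
  twist: [0, 0, 0, 0, 0]

```text
t: 12.25
eef_pos: [0.6189, 0.1677, 0.1679]
tool_rot: [-0.0, 0.804, 0.595, 0.0]
contact_force: [-0.7, 0.3, -0.3]
gripper_width: 0.247
```

move_arm:
  gripper: [0.1, 0.1, 0.1, 0.1, 0.1]
  xyz:
    - [0, 0, 0]
    - [0, 0, 0]
    - [0, 0, 0]
    - [0, 0, 0]
    - [0, 0, 0]
  twist: [0, 0, 0, 0, 0]

```text
t: 12.67
eef_pos: [0.6188, 0.1676, 0.168]
tool_rot: [0.0, 0.804, 0.595, 0.0]
contact_force: [0.1, 0.0, -0.1]
gripper_width: 0.25
```

move_arm:
  gripper: [0.1, 0.1, 0.1, 0.1, 0.1]
  xyz:
    - [0, 0, 0]
    - [0, 0, 0]
    - [0, 0, 0]
    - [0, 0, 0]
    - [0, 0, 0]
  twist: [0, 0, 0, 0, 0]

```text
t: 13.08
eef_pos: [0.6189, 0.1676, 0.1679]
tool_rot: [0.0, 0.804, 0.595, 0.0]
contact_force: [0.8, 1.3, 1.0]
gripper_width: 0.254
```

move_arm:
  gripper: [0.1, 0.1, 0.1, 0.1, 0.1]
  xyz:
    - [0, 0, 0]
    - [0, 0, -2.5]
    - [0, 0, -5]
    - [0, 0, -7]
    - [0, 0, -9]
  twist: [0, 0, 0, 0, 0]

```text
t: 13.5
eef_pos: [0.6186, 0.1674, 0.2588]
tool_rot: [0.0, 0.804, 0.595, -0.0]
contact_force: [0.1, -0.3, -1.5]
gripper_width: 0.245
```

```bash
python3 go.py .616 -.154 .258; python3 - <<'E'
from h import *
c=read_camera('scene');save('scene','s9')
h=cv2.cvtColor(c['pixels'],cv2.COLOR_RGB2HSV).astype(int); H,S,V=h[...,0],h[...,1],h[...,2]
print(cen((H>8)&(H<28)&(S>110)&(V>120),proj(c,(.616,-.154,.019)),6)[:2],proj(c,(.616,-.154,.019)))
E
```

```text
t 13.50 pos [0.6186 0.1674 0.2588] jaw -17.0 tilt [-0. -0. -1.] shift [-30.81   9.13   0.09] dist 32.1 twist 0.000 F [ 0.1 -0.3 -1.5] g 0.245 q7 -0.85 q1 -0.05
(array([272.88, 295.56]), np.int32(25)) [272.58298279 295.96729835]
```

View pics/s9.png

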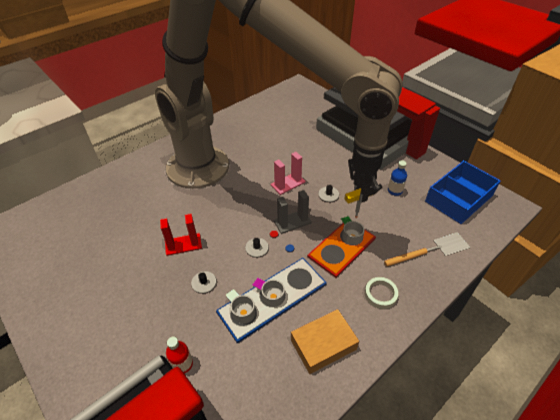

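move_arm:
  gripper: [0.1, 0.1, 0.1, 0.1, 0.1]
  xyz:
    - [-3.2, 0.9, 0]
    - [-6.4, 1.8, 0]
    - [-9.6, 2.7, 0]
    - [-12.8, 3.7, 0]
    - [-16, 4.6, 0]
  twist: [0, 0, 0, 0, 0]

```text
t: 14.02
eef_pos: [0.6153, -0.0007, 0.2565]
tool_rot: [-0.0, 0.804, 0.595, -0.001]
contact_force: [0.1, -0.3, -0.8]
gripper_width: 0.252
```

move_arm:
  gripper: [0.1, 0.1, 0.1, 0.1, 0.1]
  xyz:
    - [-3.2, 0.9, 0]
    - [-6.4, 1.8, 0]
    - [-9.6, 2.8, 0]
    - [-12.8, 3.8, 0]
    - [-14.8, 4.5, 0]
  twist: [0, 0, 0, 0, 0]

```text
t: 14.43
eef_pos: [0.6146, -0.1584, 0.2563]
tool_rot: [0.0, 0.805, 0.593, -0.002]
contact_force: [0.7, -0.3, -1.2]
gripper_width: 0.251
```

move_arm:
  gripper: [0.1, 0.1, 0.1]
  xyz:
    - [0, 0, 0]
    - [0, 0, 0]
    - [0, 0, 0]
  twist: [0, 0, 0]

```text
t: 14.68
eef_pos: [0.6156, -0.1525, 0.2569]
tool_rot: [-0.001, 0.803, 0.595, -0.0]
contact_force: [0.4, 0.0, -0.6]
gripper_width: 0.256
```

```bash
python3 go.py .616 -.154 .195; python3 - <<'E'
from h import *
c=read_camera('scene'); cv2.imwrite('pics/s10.png',cv2.resize(c['pixels'][255:315,245:305,::-1],None,fx=8,fy=8))
p=get_obs()['eef_pos'];print('tip',proj(c,p-[0,0,.153])-[245,255])
E
```

```text
t 14.68 pos [ 0.6156 -0.1525  0.2569] jaw -16.9 tilt [-0.002  0.001 -1.   ] shift [-0.13  0.09  6.19] dist 6.2 twist 0.000 F [ 0.4  0.  -0.6] g 0.256 q7 -0.31 q1 0.41
tip [27.36934818 23.44103303]
```

View pics/s10.png

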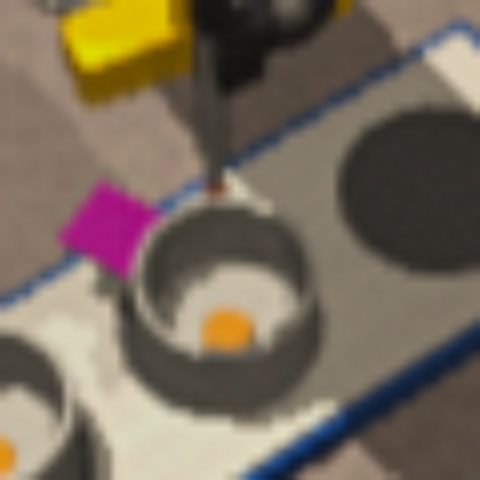

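move_arm:
  gripper: [0.1, 0.1, 0.1, 0.1, 0.1]
  xyz:
    - [-0.05, 0.05, 2]
    - [-0.05, 0.05, 4]
    - [-0.05, 0.05, 5.6]
    - [-0.05, 0.05, 6.2]
    - [-0.05, 0.05, 6.2]
  twist: [0, 0, 0, 0, 0]

```text
t: 15.15
eef_pos: [0.6154, -0.1525, 0.1941]
tool_rot: [-0.002, 0.803, 0.596, -0.001]
contact_force: [-0.3, 0.5, -0.9]
gripper_width: 0.25
```

move_arm:
  gripper: [0.1, 0.1, 0.1, 0.1, 0.1]
  xyz:
    - [0, 0, 0.6]
    - [0, 0, 1.2]
    - [0, 0, 1.6]
    - [0, 0, 1.9]
    - [0, 0, 2.1]
  twist: [0, 0, 0, 0, 0]

```text
t: 15.57
eef_pos: [0.6163, -0.1542, 0.1748]
tool_rot: [0.0, 0.804, 0.595, 0.0]
contact_force: [0.9, -0.1, -0.7]
gripper_width: 0.249
```

```bash
python3 go.py .616 -.154 .168; python3 - <<'E'
from h import *
c=read_camera('scene'); cv2.imwrite('pics/s11.png',cv2.resize(c['pixels'][255:315,245:305,::-1],None,fx=8,fy=8))
E
```

```text
t 15.57 pos [ 0.6163 -0.1542  0.1748] jaw -17.0 tilt [ 0. -0. -1.] shift [ 0.01 -0.04  0.68] dist 0.7 twist 0.000 F [ 0.9 -0.1 -0.7] g 0.249 q7 -0.34 q1 0.39
```

View pics/s11.png

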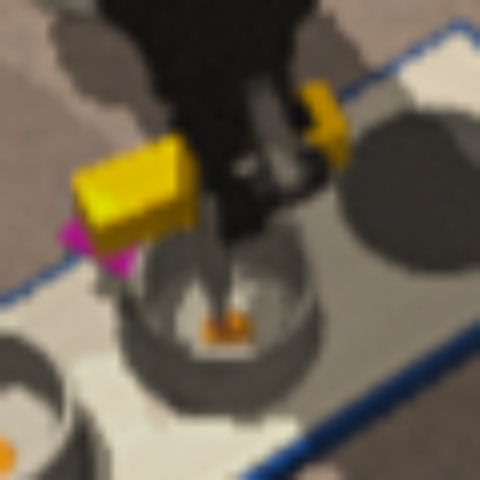

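move_arm:
  gripper: [0.1, 0.1, 0.1, 0.1, 0.1]
  xyz:
    - [0, 0, 0.2]
    - [0, 0, 0.4]
    - [0, 0, 0.7]
    - [0, 0, 0.7]
    - [0, 0, 0.7]
  twist: [0, 0, 0, 0, 0]

```text
t: 16.03
eef_pos: [0.6164, -0.1542, 0.1679]
tool_rot: [0.0, 0.804, 0.595, 0.0]
contact_force: [-0.7, 0.0, -0.2]
gripper_width: 0.25
```

move_arm:
  gripper: [0.1, 0.1, 0.1, 0.1, 0.1]
  xyz:
    - [0, 0, 0]
    - [0, 0, 0]
    - [0, 0, 0]
    - [0, 0, 0]
    - [0, 0, 0]
  twist: [0, 0, 0, 0, 0]

```text
t: 16.45
eef_pos: [0.6164, -0.1542, 0.168]
tool_rot: [0.0, 0.804, 0.595, 0.0]
contact_force: [0.1, 0.1, 0.4]
gripper_width: 0.252
```

move_arm:
  gripper: [0.1, 0.1, 0.1, 0.1, 0.1]
  xyz:
    - [0, 0, 0]
    - [0, 0, 0]
    - [0, 0, 0]
    - [0, 0, 0]
    - [0, 0, 0]
  twist: [0, 0, 0, 0, 0]

```text
t: 16.87
eef_pos: [0.6164, -0.1542, 0.1679]
tool_rot: [0.0, 0.804, 0.595, 0.0]
contact_force: [-0.1, -0.5, -0.2]
gripper_width: 0.253
```

move_arm:
  gripper: [0.1, 0.1, 0.1, 0.1, 0.1]
  xyz:
    - [0, 0, 0]
    - [0, 0, -3]
    - [0, 0, -6]
    - [0, 0, -9]
    - [0, 0, -12.5]
  twist: [0, 0, 0, 0, 0]

```text
t: 17.28
eef_pos: [0.6153, -0.154, 0.2929]
tool_rot: [-0.001, 0.804, 0.595, -0.001]
contact_force: [0.0, -0.5, -2.3]
gripper_width: 0.247
```

```bash
python3 go.py .4416 .0802 .30; python3 - <<'E'
from h import *
save('top','t2')
E
```

```text
t 17.28 pos [ 0.6153 -0.154   0.2929] jaw -17.0 tilt [-0.003  0.001 -1.   ] shift [ 17.34 -23.45  -0.65] dist 29.2 twist 0.000 F [ 0.  -0.5 -2.3] g 0.247 q7 -0.29 q1 0.41
```

View pics/t2.png

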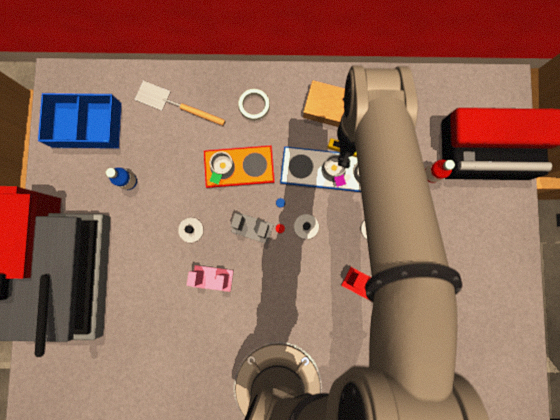

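move_arm:
  gripper: [0.1, 0.1, 0.1, 0.1, 0.1]
  xyz:
    - [2.2, -3, -0.3]
    - [4.4, -6, -0.6]
    - [6.6, -9, -0.7]
    - [8.8, -12, -0.7]
    - [11, -15, -0.7]
  twist: [0, 0, 0, 0, 0]

```text
t: 17.75
eef_pos: [0.5034, -0.0041, 0.2997]
tool_rot: [0.0, 0.804, 0.595, -0.0]
contact_force: [1.0, 0.7, -0.6]
gripper_width: 0.247
```

move_arm:
  gripper: [0.1, 0.1, 0.1, 0.1, 0.1]
  xyz:
    - [1.8, -2.4, 0]
    - [3.6, -4.8, 0]
    - [5, -6.8, 0]
    - [6.3, -8.4, 0]
    - [6.3, -8.4, 0]
  twist: [0, 0, 0, 0, 0]

```text
t: 18.17
eef_pos: [0.4404, 0.0831, 0.2999]
tool_rot: [-0.0, 0.802, 0.597, -0.0]
contact_force: [0.1, 0.5, -0.9]
gripper_width: 0.25
```

move_arm:
  gripper: [0.1, 0.1, 0.1, 0.1]
  xyz:
    - [0, 0, 0]
    - [0, 0, 0]
    - [0, 0, 0]
    - [0, 0, 0]
  twist: [0, 0, 0, 0]

```text
t: 18.5
eef_pos: [0.4434, 0.0787, 0.2997]
tool_rot: [-0.0, 0.804, 0.594, -0.0]
contact_force: [-0.4, -0.4, -1.8]
gripper_width: 0.251
```

```bash
python3 go.py .4416 .0802 .20 -17; python3 - <<'E'
from h import *
c=read_camera('scene'); cv2.imwrite('pics/s12.png',cv2.resize(c['pixels'][140:240,250:350,::-1],None,fx=5,fy=5))
E
```

```text
t 18.50 pos [0.4434 0.0787 0.2997] jaw -17.1 tilt [-0. -0. -1.] shift [ 0.09 -0.22  9.97] dist 10.0 twist -0.001 F [-0.4 -0.4 -1.8] g 0.251 q7 -0.70 q1 0.18
```

View pics/s12.png

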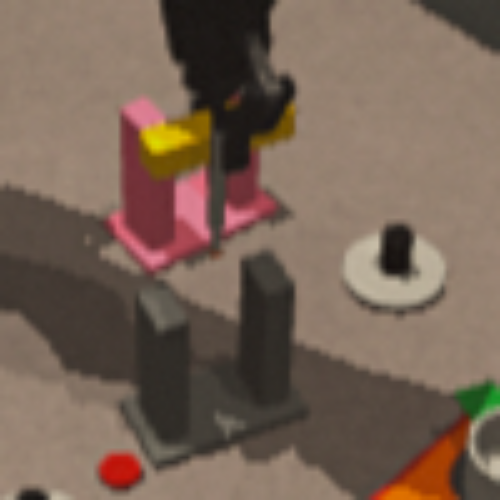

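move_arm:
  gripper: [0.1, 0.1, 0.1, 0.1, 0.1]
  xyz:
    - [0.1, -0.15, 3]
    - [0.1, -0.15, 6]
    - [0.1, -0.15, 8.5]
    - [0.1, -0.15, 10]
    - [0.1, -0.15, 10]
  twist: [0, 0, 0, 0, 0]

```text
t: 18.97
eef_pos: [0.4402, 0.0799, 0.1969]
tool_rot: [-0.001, 0.804, 0.595, -0.003]
contact_force: [-0.1, -0.2, -0.9]
gripper_width: 0.254
```

move_arm:
  gripper: [0.1, 0.1, 0.1]
  xyz:
    - [0, 0, 0]
    - [0, 0, 0]
    - [0, 0, 0]
  twist: [0, 0, 0]

```text
t: 19.22
eef_pos: [0.4428, 0.0811, 0.2012]
tool_rot: [0.001, 0.804, 0.595, 0.001]
contact_force: [0.3, -0.0, -1.4]
gripper_width: 0.255
```

```bash
python3 go.py .4416 .0802 .182 -17; python3 - <<'E'
from h import *
c=read_camera('scene'); cv2.imwrite('pics/s13.png',cv2.resize(c['pixels'][140:240,250:350,::-1],None,fx=5,fy=5))
E
```

```text
t 19.22 pos [0.4428 0.0811 0.2012] jaw -17.0 tilt [ 0.003  0.    -1.   ] shift [-0.12 -0.1   1.92] dist 1.9 twist 0.000 F [ 0.3 -0.  -1.4] g 0.255 q7 -0.82 q1 0.12
```

View pics/s13.png

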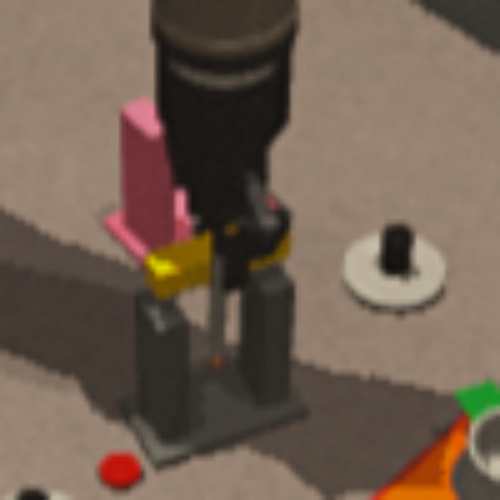

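move_arm:
  gripper: [0.1, 0.1, 0.1, 0.1, 0.1]
  xyz:
    - [-0.1, -0.1, 0.6]
    - [-0.1, -0.1, 1.1]
    - [-0.1, -0.1, 1.5]
    - [-0.1, -0.1, 1.8]
    - [-0.1, -0.1, 1.9]
  twist: [0, 0, 0, 0, 0]

```text
t: 19.68
eef_pos: [0.4404, 0.0802, 0.1819]
tool_rot: [0.0, 0.804, 0.595, -0.001]
contact_force: [-11.9, -3.5, 36.8]
gripper_width: 0.251
```

move_arm:
  gripper: [0.1, 0.1]
  xyz:
    - [0, 0, 0]
    - [0, 0, 0]
  twist: [0, 0]

```text
t: 19.85
eef_pos: [0.4403, 0.0802, 0.1819]
tool_rot: [0.0, 0.804, 0.595, -0.001]
contact_force: [-7.3, -2.0, 19.1]
gripper_width: 0.25
```

```bash
python3 go.py .4416 .0802 .182 -17
```

```text
t 19.85 pos [0.4403 0.0802 0.1819] jaw -17.0 tilt [-0.001 -0.001 -1.   ] shift [ 0.04  0.12 -0.01] dist 0.1 twist 0.001 F [-7.3 -2.  19.1] g 0.250 q7 -0.84 q1 0.11
```

move_arm:
  gripper: [0.1, 0.4, 0.7, 1, 1]
  xyz:
    - [0, 0, -0.1]
    - [0, 0, -0.1]
    - [0, 0, -0.1]
    - [0, 0, -0.1]
    - [0, 0, -0.1]
  twist: [0, 0, 0, 0, 0]

```text
t: 20.27
eef_pos: [0.4406, 0.0803, 0.1817]
tool_rot: [-0.0, 0.804, 0.595, -0.0]
contact_force: [-0.7, 0.8, 0.1]
gripper_width: 0.807
```

move_arm:
  gripper: [1, 1, 1, 1]
  xyz:
    - [0, 0, -0.1]
    - [0, 0, -0.1]
    - [0, 0, -0.1]
    - [0, 0, -0.1]
  twist: [0, 0, 0, 0]

```text
t: 20.6
eef_pos: [0.4406, 0.0803, 0.1829]
tool_rot: [0.0, 0.804, 0.595, 0.0]
contact_force: [0.3, -0.5, 0.0]
gripper_width: 1.0
```

```bash
python3 go.py .4416 .0802 .182 -17; python3 - <<'E'
from h import *
c=read_camera('scene'); cv2.imwrite('pics/s14.png',cv2.resize(c['pixels'][140:240,250:350,::-1],None,fx=5,fy=5))
E
```

```text
t 20.60 pos [0.4406 0.0803 0.1829] jaw -17.0 tilt [ 0. -0. -1.] shift [0.02 0.1  0.09] dist 0.1 twist 0.001 F [ 0.3 -0.5  0. ] g 1.000 q7 -0.84 q1 0.11
```

View pics/s14.png

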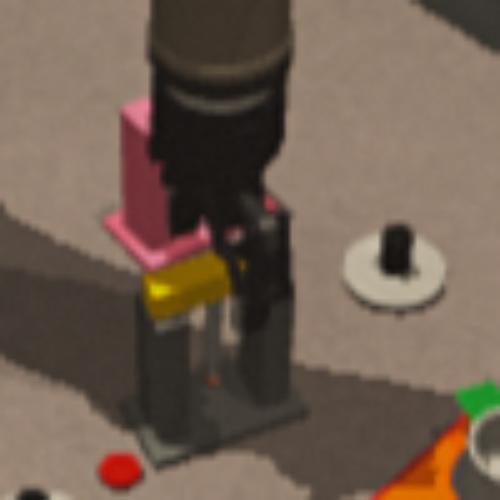

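move_arm:
  gripper: [1, 1, 1, 1, 1]
  xyz:
    - [0, 0, -1.5]
    - [0, 0, -4]
    - [0, 0, -7]
    - [0, 0, -10]
    - [0, 0, -11]
  twist: [0, 0, 0, 0, 0]

```text
t: 21.07
eef_pos: [0.442, 0.081, 0.2968]
tool_rot: [0.001, 0.804, 0.595, 0.003]
contact_force: [0.4, 0.1, -0.1]
gripper_width: 0.996
```

```bash
python3 go.py .446 -.076 .20 0; python3 - <<'E'
from h import *
for n in ['top','scene']:
    c=read_camera(n)
    for X in [(.442,-.271),(.446,-.076),(.431,.256)]: print(n,rimfit(c,X,.009,.036).round(4))
save('scene','s15');
E
```

```text
t 21.07 pos [0.442  0.081  0.2968] jaw -17.0 tilt [ 0.006  0.001 -1.   ] shift [-14.93   4.91   9.66] dist 18.4 twist -0.296 F [ 0.4  0.1 -0.1] g 0.996 q7 -0.71 q1 0.18
top [ 0.4418 -0.2712  0.0353]
top [ 0.4462 -0.0775  0.0354]
top [0.4314 0.2577 0.0335]
scene [ 0.4424 -0.2691  0.0348]
scene [ 0.4462 -0.0747  0.0347]
scene [0.4309 0.2575 0.0353]
```

View pics/s15.png

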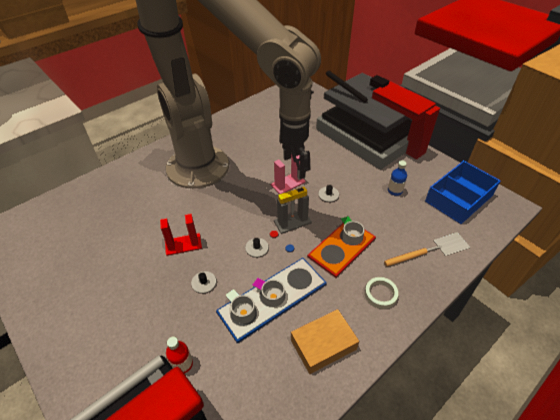

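move_arm:
  gripper: [1, 1, 1, 1, 1]
  xyz:
    - [-3, 1, 0]
    - [-6, 2, 0]
    - [-9, 3, 1]
    - [-12, 4, 3]
    - [-14.9, 4.9, 5]
  twist: [0.12, 0.24, 0.36, 0.48, 0.6]

```text
t: 21.63
eef_pos: [0.4432, -0.0782, 0.2411]
tool_rot: [0.0, 0.945, 0.328, -0.001]
contact_force: [0.2, 0.1, -0.8]
gripper_width: 1.007
```

```bash
python3 go.py .446 -.076 .16 -62
```

```text
t 21.63 pos [ 0.4432 -0.0782  0.2411] jaw -51.7 tilt [-0.001 -0.    -1.   ] shift [0.36 0.   8.11] dist 8.1 twist 0.180 F [ 0.2  0.1 -0.8] g 1.007 q7 -0.96 q1 0.34
```

move_arm:
  gripper: [1, 1, 1, 1, 1]
  xyz:
    - [0.2, 0, 2]
    - [0.3, 0, 4]
    - [0.3, 0, 6]
    - [0.3, 0, 7.5]
    - [0.3, 0, 8]
  twist: [0.05, 0.1, 0.15, 0.18, 0.18]

```text
t: 22.05
eef_pos: [0.4437, -0.0745, 0.1592]
tool_rot: [-0.001, 0.97, 0.245, -0.003]
contact_force: [0.5, 0.5, 0.3]
gripper_width: 1.001
```

move_arm:
  gripper: [1, 1, 1]
  xyz:
    - [0, 0, 0]
    - [0, 0, 0]
    - [0, 0, 0]
  twist: [0, 0, 0]

```text
t: 22.3
eef_pos: [0.4467, -0.0746, 0.1633]
tool_rot: [0.0, 0.969, 0.245, 0.0]
contact_force: [0.2, 0.7, 0.2]
gripper_width: 1.0
```

```bash
python3 go.py .446 -.076 .086 -62; python3 - <<'E'
from h import *
c=save('wrist','w6'); print(rimfit(c,(.446,-.076),.009,.036), proj(c,(.446,-.076,.009)),proj(c,(.446,-.076,.042)))
for z in (.009,.042): print(rimfit(c,(.446,-.076),z,.036 if z<.01 else .011).round(4))
E
```

```text
t 22.30 pos [ 0.4467 -0.0746  0.1633] jaw -61.6 tilt [ 0.001 -0.    -1.   ] shift [-0.13  0.09  7.73] dist 7.7 twist 0.007 F [0.2 0.7 0.2] g 1.000 q7 -1.20 q1 0.28
[ 0.44676618 -0.07469789  0.03540977] [278.88440888 219.84650052] [279.11553501 237.11895547]
[ 0.4468 -0.0747  0.0354]
[ 0.4473 -0.0743  0.0106]
```

View pics/w6.png

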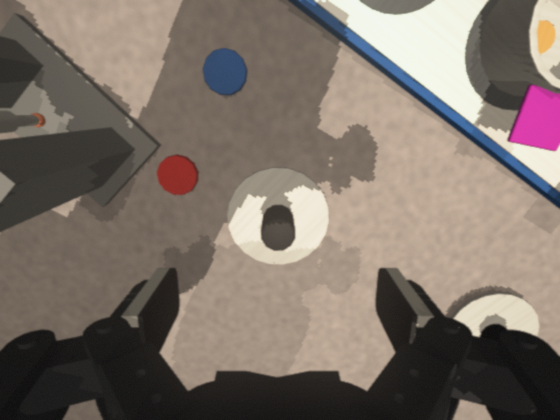

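move_arm:
  gripper: [1, 1, 1, 1, 1]
  xyz:
    - [0, 0, 2]
    - [0, 0, 4]
    - [0, 0, 6]
    - [0, 0, 7]
    - [0, 0, 7.4]
  twist: [0, 0, 0, 0, 0]

```text
t: 22.77
eef_pos: [0.446, -0.0747, 0.0882]
tool_rot: [-0.0, 0.97, 0.245, -0.001]
contact_force: [-0.4, 0.2, -0.5]
gripper_width: 1.004
```

move_arm:
  gripper: [1, 1, 0.1, 0.1, 0.1]
  xyz:
    - [0, 0, 0.2]
    - [0, 0, 0.2]
    - [0, 0, 0.2]
    - [0, 0, 0.2]
    - [0, 0, 0.2]
  twist: [0, 0, 0, 0, 0]

```text
t: 23.18
eef_pos: [0.4468, -0.0747, 0.0876]
tool_rot: [0.0, 0.97, 0.245, 0.001]
contact_force: [0.3, -0.5, -0.1]
gripper_width: 0.604
```

move_arm:
  gripper: [0.1, 0.1, 0.1, 0.1, 0.1]
  xyz:
    - [0, 0, 0]
    - [0, 0, 0]
    - [0, 0, 0]
    - [0, 0, 0]
    - [0, 0, 0]
  twist: [0, 0, 0, 0, 0]

```text
t: 23.6
eef_pos: [0.4465, -0.0747, 0.0873]
tool_rot: [0.0, 0.97, 0.245, 0.0]
contact_force: [-0.5, -0.1, 5.4]
gripper_width: 0.245
```

```bash
python3 go.py .4465 -.075 .086 -62
```

```text
t 23.60 pos [ 0.4465 -0.0747  0.0873] jaw -61.7 tilt [ 0. -0. -1.] shift [-0.02  0.02  0.13] dist 0.1 twist 0.006 F [-0.5 -0.1  5.4] g 0.245 q7 -1.28 q1 0.22
```

move_arm:
  gripper: [0.1, 0.1, 0.1, 0.1, 0.1]
  xyz:
    - [0, 0, -1.5]
    - [0, 0, -4]
    - [0, 0, -7]
    - [0, 0, -10]
    - [0, 0, -11]
  twist: [0, 0, 0, 0, 0]

```text
t: 24.02
eef_pos: [0.4477, -0.0747, 0.2003]
tool_rot: [0.001, 0.97, 0.245, 0.002]
contact_force: [0.1, -0.5, -1.4]
gripper_width: 0.244
```

```bash
python3 go.py .528 -.201 .20 -62
```

```text
t 24.02 pos [ 0.4477 -0.0747  0.2003] jaw -61.7 tilt [ 0.005 -0.001 -1.   ] shift [ 1.07 14.93  0.08] dist 15.0 twist 0.006 F [ 0.1 -0.5 -1.4] g 0.244 q7 -1.17 q1 0.30
```

move_arm:
  gripper: [0.1, 0.1, 0.1, 0.1, 0.1]
  xyz:
    - [0.2, 3.2, 0]
    - [0.4, 6.4, 0]
    - [0.7, 9.6, 0]
    - [0.9, 12.8, 0]
    - [1, 15, 0]
  twist: [0, 0, 0, 0, 0]

```text
t: 24.43
eef_pos: [0.5271, -0.2048, 0.1962]
tool_rot: [0.0, 0.97, 0.244, -0.0]
contact_force: [1.2, -0.7, -1.7]
gripper_width: 0.244
```

move_arm:
  gripper: [0.1, 0.1, 0.1, 0.1, 0.1]
  xyz:
    - [0, 0, 0]
    - [0, 0, 0]
    - [0, 0, 0]
    - [0, 0, 0]
    - [0, 0, 0]
  twist: [0, 0, 0, 0, 0]

```text
t: 24.85
eef_pos: [0.5259, -0.2006, 0.1967]
tool_rot: [-0.0, 0.969, 0.246, -0.0]
contact_force: [0.2, 1.0, -1.4]
gripper_width: 0.246
```

```bash
python3 go.py .616 -.154 .20 -62;python3 - <<'E'
from h import *
c=save('wrist','w7'); 
h=cv2.cvtColor(c['pixels'],cv2.COLOR_RGB2HSV).astype(int); H,S,V=h[...,0],h[...,1],h[...,2]
for X in [(.616,-.154),(.601,-.246)]:
    p,a,_=cen((H>8)&(H<28)&(S>110)&(V>100),proj(c,X+(.019,)),15)
    print(proj(c,X+(.019,)),p,a, None if p is None else ray(c,*p,.019).round(4), rimfit(c,X,.057,.032).round(4),rimfit(c,X,.057,.028).round(4))
E
```

```text
t 24.85 pos [ 0.5259 -0.2006  0.1967] jaw -61.5 tilt [-0.001  0.    -1.   ] shift [10.15  0.19 -0.33] dist 10.2 twist 0.008 F [ 0.2  1.  -1.4] g 0.246 q7 -0.95 q1 0.45
[280.58492104  65.98217314] [280.45950704  62.72359155] 568 [ 0.6178 -0.1529  0.019 ] [ 0.6154 -0.1535  0.0316] [ 0.6161 -0.1544  0.0302]
[381.31408526 150.17652089] [380.46153846 148.67420814] 442 [ 0.6016 -0.2448  0.019 ] [ 0.6012 -0.2424  0.0295] [ 0.6019 -0.2429  0.0291]
```

View pics/w7.png

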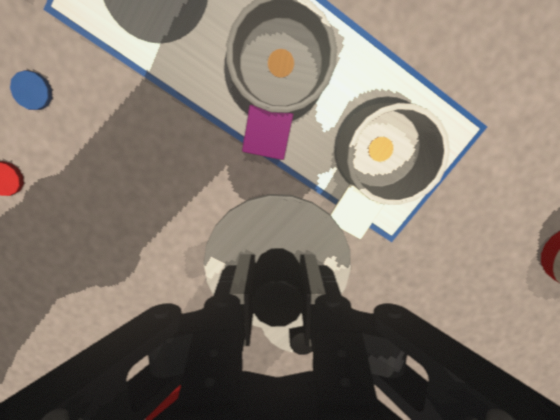

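```bash
python3 go.py .6165 -.1537 .165 -62
```

```text
t 24.90 pos [ 0.526  -0.2008  0.1969] jaw -61.6 tilt [-0.  0. -1.] shift [10.2   0.17  3.18] dist 10.7 twist 0.008 F [ 0.7  0.5 -1.5] g 0.244 q7 -0.95 q1 0.45
```

move_arm:
  gripper: [0.1, 0.1, 0.1, 0.1, 0.1]
  xyz:
    - [2.5, 0, 0]
    - [5, 0.1, 0]
    - [7.5, 0.1, 0]
    - [9.5, 0.2, 1]
    - [10.2, 0.2, 2.5]
  twist: [0, 0, 0, 0, 0]

```text
t: 25.32
eef_pos: [0.6209, -0.1521, 0.1736]
tool_rot: [0.0, 0.969, 0.247, 0.003]
contact_force: [0.6, 0.5, -0.4]
gripper_width: 0.246
```

move_arm:
  gripper: [0.1, 0.1, 0.1, 0.1, 0.1]
  xyz:
    - [0, 0, 0]
    - [0, 0, 0]
    - [0, 0, 0]
    - [0, 0, 0]
    - [0, 0, 0]
  twist: [0, 0, 0, 0, 0]

```text
t: 25.73
eef_pos: [0.6168, -0.1561, 0.1728]
tool_rot: [0.0, 0.97, 0.244, 0.0]
contact_force: [-0.3, -0.2, -1.7]
gripper_width: 0.241
```

```bash
python3 go.py .6165 -.1537 .150 -62; python3 - <<'E'
from h import *
c=read_camera('scene'); cv2.imwrite('pics/s16.png',cv2.resize(c['pixels'][240:320,230:310,::-1],None,fx=7,fy=7))
E
```

```text
t 25.73 pos [ 0.6168 -0.1561  0.1728] jaw -61.7 tilt [ 0.001 -0.001 -1.   ] shift [ 0.09 -0.23  2.28] dist 2.3 twist 0.005 F [-0.3 -0.2 -1.7] g 0.241 q7 -1.07 q1 0.32
```

View pics/s16.png

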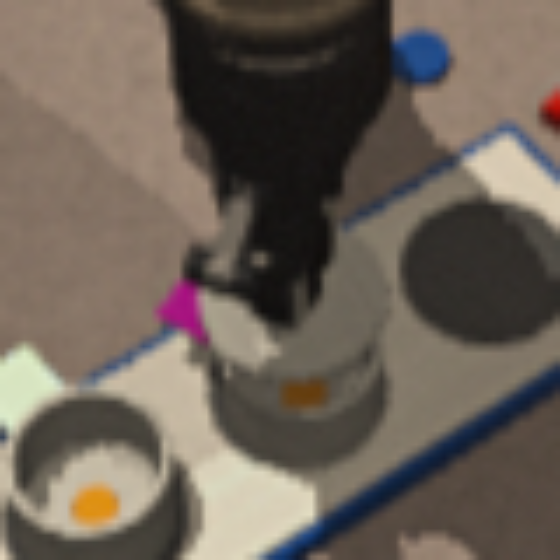

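move_arm:
  gripper: [0.1, 0.1, 0.1, 0.1, 0.1]
  xyz:
    - [0.1, -0.2, 0.6]
    - [0.1, -0.2, 1.2]
    - [0.1, -0.2, 1.8]
    - [0.1, -0.2, 2.2]
    - [0.1, -0.2, 2.2]
  twist: [0, 0, 0, 0, 0]

```text
t: 26.2
eef_pos: [0.6162, -0.1529, 0.1483]
tool_rot: [-0.001, 0.97, 0.245, -0.001]
contact_force: [0.3, 0.1, -1.7]
gripper_width: 0.243
```

move_arm:
  gripper: [0.1, 0.1, 0.1, 0.1, 0.1]
  xyz:
    - [0, 0, 0]
    - [0, 0, 0]
    - [0, 0, 0]
    - [0, 0, 0]
    - [0, 0, 0]
  twist: [0, 0, 0, 0, 0]

```text
t: 26.62
eef_pos: [0.6171, -0.1531, 0.1502]
tool_rot: [0.0, 0.97, 0.245, 0.0]
contact_force: [-0.8, 0.5, -1.0]
gripper_width: 0.242
```

```bash
python3 go.py .6165 -.1537 .140 -62; python3 - <<'E'
from h import *
c=read_camera('scene'); cv2.imwrite('pics/s17.png',cv2.resize(c['pixels'][240:320,230:310,::-1],None,fx=7,fy=7))
E
```

```text
t 26.62 pos [ 0.6171 -0.1531  0.1502] jaw -61.7 tilt [ 0. -0. -1.] shift [-0.09  0.03  1.02] dist 1.0 twist 0.006 F [-0.8  0.5 -1. ] g 0.242 q7 -1.08 q1 0.31
```

View pics/s17.png

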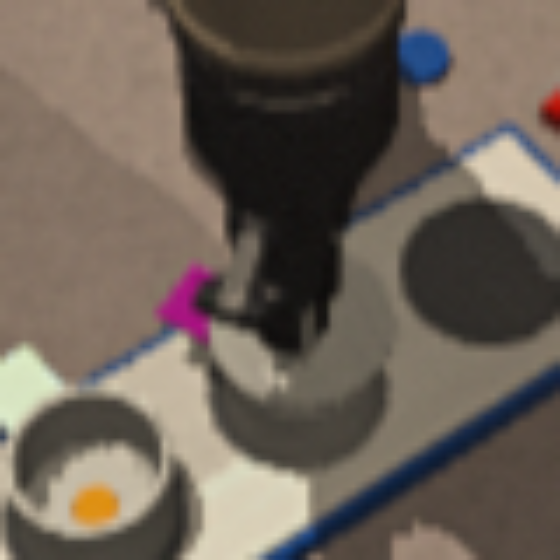

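move_arm:
  gripper: [0.1, 0.1, 0.1, 0.1, 0.1]
  xyz:
    - [-0.1, 0.05, 0.2]
    - [-0.1, 0.05, 0.4]
    - [-0.1, 0.05, 0.6]
    - [-0.1, 0.05, 0.8]
    - [-0.1, 0.05, 1]
  twist: [0, 0, 0, 0, 0]

```text
t: 27.08
eef_pos: [0.6163, -0.1539, 0.1396]
tool_rot: [-0.0, 0.97, 0.245, -0.0]
contact_force: [0.7, -0.4, -1.9]
gripper_width: 0.243
```

```bash
python3 go.py .6165 -.1537 .139 -62; python3 - <<'E'
from h import *
c=read_camera('scene'); cv2.imwrite('pics/s18.png',cv2.resize(c['pixels'][240:320,230:310,::-1],None,fx=7,fy=7))
E
```

```text
t 27.08 pos [ 0.6163 -0.1539  0.1396] jaw -61.7 tilt [-0.  0. -1.] shift [ 0.03 -0.01  0.06] dist 0.1 twist 0.006 F [ 0.7 -0.4 -1.9] g 0.243 q7 -1.08 q1 0.31
```

View pics/s18.png

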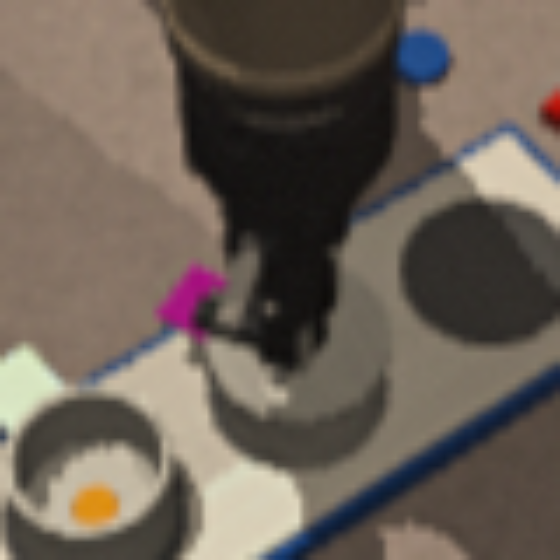

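move_arm:
  gripper: [0.1, 0.1, 0.3, 0.5, 0.7]
  xyz:
    - [0, 0, 0.05]
    - [0, 0, 0.05]
    - [0, 0, 0.05]
    - [0, 0, 0.05]
    - [0, 0, 0.05]
  twist: [0, 0, 0, 0, 0]

```text
t: 27.55
eef_pos: [0.6165, -0.1539, 0.1395]
tool_rot: [0.0, 0.97, 0.245, 0.0]
contact_force: [0.5, 0.3, -0.2]
gripper_width: 0.575
```

move_arm:
  gripper: [0.9, 1, 1, 1, 1]
  xyz:
    - [0, 0, 0]
    - [0, 0, 0]
    - [0, 0, -1.5]
    - [0, 0, -4]
    - [0, 0, -7]
  twist: [0, 0, 0, 0, 0]

```text
t: 27.97
eef_pos: [0.6152, -0.1537, 0.2084]
tool_rot: [-0.001, 0.97, 0.245, -0.002]
contact_force: [0.4, -1.0, 0.0]
gripper_width: 1.003
```

```bash
python3 go.py .442 -.270 .20 -62; python3 - <<'E'
from h import *
c=read_camera('scene'); cv2.imwrite('pics/s19.png',cv2.resize(c['pixels'][230:330,190:310,::-1],None,fx=5,fy=5))
print(rimfit(c,(.442,-.27),.009,.036).round(4))
E
```

```text
t 27.97 pos [ 0.6152 -0.1537  0.2084] jaw -61.6 tilt [-0.004  0.001 -1.   ] shift [-20.76   2.01   0.9 ] dist 20.9 twist 0.006 F [ 0.4 -1.   0. ] g 1.003 q7 -1.06 q1 0.33
[ 0.4427 -0.269   0.0346]
```

View pics/s19.png

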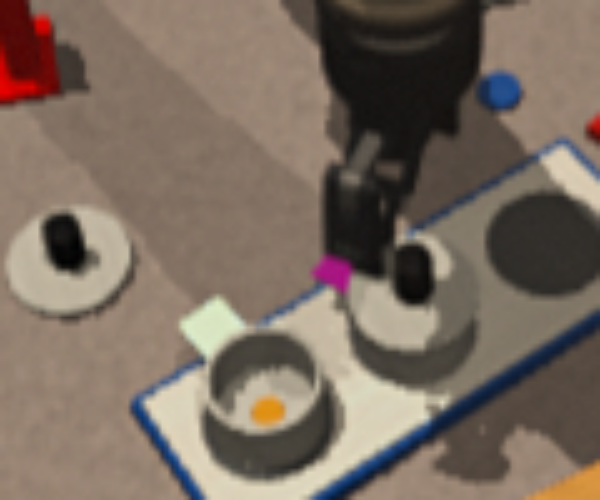

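move_arm:
  gripper: [1, 1, 1, 1, 1]
  xyz:
    - [-4.1, 0.4, 0]
    - [-8.2, 0.8, 0]
    - [-12.3, 1.2, 0]
    - [-16.4, 1.6, 0]
    - [-20.2, 2, 0.9]
  twist: [0, 0, 0, 0, 0]

```text
t: 28.43
eef_pos: [0.4469, -0.269, 0.2018]
tool_rot: [0.001, 0.97, 0.245, 0.001]
contact_force: [0.9, 0.2, 1.2]
gripper_width: 0.999
```

move_arm:
  gripper: [1, 1, 1, 1, 1]
  xyz:
    - [-0.5, 0, 1.5]
    - [-0.5, 0, 3]
    - [-0.5, 0, 4]
    - [-0.5, 0, 4]
    - [-0.5, 0, 4]
  twist: [0, 0, 0, 0, 0]

```text
t: 28.85
eef_pos: [0.4441, -0.2693, 0.1602]
tool_rot: [-0.0, 0.969, 0.245, -0.0]
contact_force: [0.8, -0.3, 0.0]
gripper_width: 0.998
```

```bash
python3 - <<'E'
from h import *
c=save('wrist','w8'); 
for z in (.009,.042): print(rimfit(c,(.4425,-.270),z,.036 if z<.01 else .011).round(4))
print(proj(c,(.4425,-.27,.009)))
E
python3 go.py .4425 -.270 .0875 -62
```

```text
[ 0.4426 -0.2681  0.0356]
[ 0.4432 -0.268   0.0105]
[277.59993826 221.91275856]
t 28.90 pos [ 0.4446 -0.2694  0.1607] jaw -61.6 tilt [ 0.001  0.    -1.   ] shift [-0.21 -0.05  7.32] dist 7.3 twist 0.007 F [-0.4  0.2  0.8] g 1.001 q7 -0.78 q1 0.61
```

View pics/w8.png

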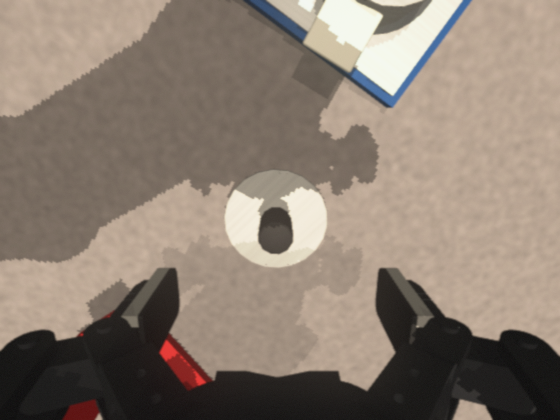

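move_arm:
  gripper: [1, 1, 1, 1, 1]
  xyz:
    - [-0.1, -0.15, 2]
    - [-0.1, -0.15, 4]
    - [-0.1, -0.15, 6]
    - [-0.1, -0.15, 7]
    - [-0.1, -0.15, 7.3]
  twist: [0, 0, 0, 0, 0]

```text
t: 29.32
eef_pos: [0.4421, -0.2684, 0.0864]
tool_rot: [-0.001, 0.969, 0.245, -0.001]
contact_force: [0.4, 0.0, 0.8]
gripper_width: 0.999
```

move_arm:
  gripper: [1, 1, 0.1, 0.1, 0.1]
  xyz:
    - [0, 0, 0]
    - [0, 0, 0]
    - [0, 0, 0]
    - [0, 0, 0]
    - [0, 0, 0]
  twist: [0, 0, 0, 0, 0]

```text
t: 29.73
eef_pos: [0.4425, -0.2692, 0.0882]
tool_rot: [0.0, 0.97, 0.245, 0.001]
contact_force: [-0.1, -0.7, 0.6]
gripper_width: 0.604
```

move_arm:
  gripper: [0.1, 0.1, 0.1, 0.1, 0.1]
  xyz:
    - [0, 0, 0]
    - [0, 0, 0]
    - [0, 0, 0]
    - [0, 0, 0]
    - [0, 0, 0]
  twist: [0, 0, 0, 0, 0]

```text
t: 30.15
eef_pos: [0.4421, -0.269, 0.0878]
tool_rot: [0.0, 0.97, 0.245, 0.0]
contact_force: [-1.4, 0.1, 5.9]
gripper_width: 0.243
```

```bash
python3 go.py .513 -.292 .20 -62
```

```text
t 30.15 pos [ 0.4421 -0.269   0.0878] jaw -61.7 tilt [ 0. -0. -1.] shift [  5.15   5.39 -11.22] dist 13.5 twist 0.006 F [-1.4  0.1  5.9] g 0.243 q7 -0.82 q1 0.58
```

move_arm:
  gripper: [0.1, 0.1, 0.1, 0.1, 0.1]
  xyz:
    - [0, 0, -1.5]
    - [0, 0, -4]
    - [0, 0, -7]
    - [0, 0, -10]
    - [0, 0, -11]
  twist: [0, 0, 0, 0, 0]

```text
t: 30.57
eef_pos: [0.4435, -0.2697, 0.201]
tool_rot: [0.002, 0.97, 0.245, 0.002]
contact_force: [0.3, -0.5, -0.4]
gripper_width: 0.245
```

move_arm:
  gripper: [0.1, 0.1, 0.1, 0.1, 0.1]
  xyz:
    - [1.5, 1.5, 0]
    - [3, 3, 0]
    - [4.5, 4.5, 0]
    - [5.2, 5.4, 0]
    - [5.2, 5.4, 0]
  twist: [0, 0, 0, 0, 0]

```text
t: 30.98
eef_pos: [0.5155, -0.2921, 0.1966]
tool_rot: [0.0, 0.969, 0.245, 0.001]
contact_force: [0.3, 0.3, -1.0]
gripper_width: 0.246
```

move_arm:
  gripper: [0.1, 0.1, 0.1, 0.1, 0.1]
  xyz:
    - [0, 0, 0]
    - [0, 0, 0]
    - [0, 0, 0]
    - [0, 0, 0]
    - [0, 0, 0]
  twist: [0, 0, 0, 0, 0]

```text
t: 31.4
eef_pos: [0.5129, -0.2918, 0.1974]
tool_rot: [-0.0, 0.97, 0.245, -0.0]
contact_force: [1.0, 0.1, -0.9]
gripper_width: 0.244
```

```bash
python3 - <<'E'
from h import *
c=save('wrist','w9'); 
h=cv2.cvtColor(c['pixels'],cv2.COLOR_RGB2HSV).astype(int); H,S,V=h[...,0],h[...,1],h[...,2]
X=(.601,-.246)
p,a,_=cen((H>8)&(H<28)&(S>110)&(V>100),proj(c,X+(.019,)),15)
print(proj(c,X+(.019,)),p,a, None if p is None else ray(c,*p,.019).round(4), rimfit(c,X,.057,.032).round(4),rimfit(c,X,.057,.028).round(4))
print('lid on purple',rimfit(c,(.6165,-.1537),.061,.036).round(4))
E
python3 go.py .601 -.2457 .165 -62
```

```text
[279.83816025  69.65568356] [278.52260398  67.5443038 ] 553 [ 0.6018 -0.2446  0.019 ] [ 0.604  -0.2474  0.0311] [ 0.6023 -0.2469  0.0302]
lid on purple [ 0.6105 -0.157   0.0295]
t 31.45 pos [ 0.5131 -0.2918  0.1975] jaw -61.7 tilt [-0. -0. -1.] shift [9.93 0.12 3.25] dist 10.4 twist 0.006 F [-0.2 -0.4 -1.3] g 0.241 q7 -0.78 q1 0.58
```

View pics/w9.png

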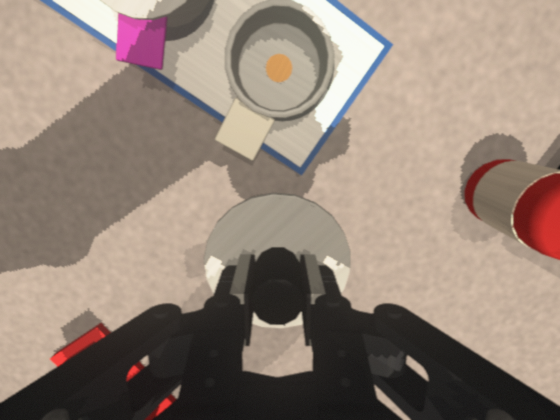

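move_arm:
  gripper: [0.1, 0.1, 0.1, 0.1, 0.1]
  xyz:
    - [2.5, 0, 0]
    - [5, 0.1, 0]
    - [7.5, 0.1, 0]
    - [9.3, 0.1, 1]
    - [9.9, 0.1, 2.4]
  twist: [0, 0, 0, 0, 0]

```text
t: 31.87
eef_pos: [0.6048, -0.2431, 0.1747]
tool_rot: [0.0, 0.969, 0.247, 0.003]
contact_force: [-0.2, 0.0, -0.8]
gripper_width: 0.242
```

move_arm:
  gripper: [0.1, 0.1, 0.1, 0.1, 0.1]
  xyz:
    - [0, 0, 0]
    - [0, 0, 0]
    - [0, 0, 0]
    - [0, 0, 0]
    - [0, 0, 0]
  twist: [0, 0, 0, 0, 0]

```text
t: 32.28
eef_pos: [0.6004, -0.2469, 0.174]
tool_rot: [0.0, 0.97, 0.244, 0.0]
contact_force: [-0.2, -0.2, -1.0]
gripper_width: 0.241
```

```bash
python3 go.py .601 -.2454 .1505 -62
```

```text
t 32.28 pos [ 0.6004 -0.2469  0.174 ] jaw -61.7 tilt [ 0.    -0.001 -1.   ] shift [ 0.12 -0.11  2.35] dist 2.4 twist 0.004 F [-0.2 -0.2 -1. ] g 0.241 q7 -0.91 q1 0.45
```

move_arm:
  gripper: [0.1, 0.1, 0.1, 0.1, 0.1]
  xyz:
    - [0.1, -0.05, 0.6]
    - [0.1, -0.05, 1.2]
    - [0.1, -0.05, 1.8]
    - [0.1, -0.05, 2.3]
    - [0.1, -0.05, 2.3]
  twist: [0, 0, 0, 0, 0]

```text
t: 32.7
eef_pos: [0.6008, -0.2445, 0.1487]
tool_rot: [-0.001, 0.97, 0.245, -0.001]
contact_force: [-0.7, -0.6, -1.3]
gripper_width: 0.241
```

move_arm:
  gripper: [0.1, 0.1, 0.1, 0.1, 0.1]
  xyz:
    - [0, 0, 0]
    - [0, 0, 0]
    - [0, 0, 0]
    - [0, 0, 0]
    - [0, 0, 0]
  twist: [0, 0, 0, 0, 0]

```text
t: 33.12
eef_pos: [0.6019, -0.2448, 0.1507]
tool_rot: [0.0, 0.97, 0.245, 0.0]
contact_force: [-0.5, 0.5, -1.7]
gripper_width: 0.243
```

```bash
python3 go.py .601 -.2454 .1402 -62; python3 - <<'E'
from h import *
c=read_camera('scene'); cv2.imwrite('pics/s20.png',cv2.resize(c['pixels'][250:330,200:300,::-1],None,fx=7,fy=7))
E
```

```text
t 33.12 pos [ 0.6019 -0.2448  0.1507] jaw -61.7 tilt [ 0.001 -0.    -1.   ] shift [-0.11  0.01  1.05] dist 1.1 twist 0.006 F [-0.5  0.5 -1.7] g 0.243 q7 -0.92 q1 0.44
```

View pics/s20.png

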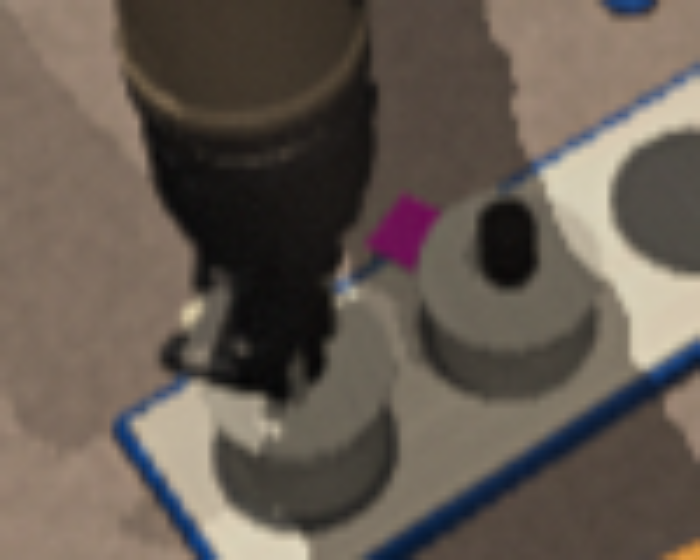

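move_arm:
  gripper: [0.1, 0.1, 0.1, 0.1, 0.1]
  xyz:
    - [-0.1, 0, 0.2]
    - [-0.1, 0, 0.4]
    - [-0.1, 0, 0.6]
    - [-0.1, 0, 0.8]
    - [-0.1, 0, 1]
  twist: [0, 0, 0, 0, 0]

```text
t: 33.58
eef_pos: [0.6008, -0.2452, 0.1401]
tool_rot: [-0.0, 0.97, 0.245, -0.0]
contact_force: [0.3, 0.6, -1.4]
gripper_width: 0.239
```

```bash
python3 go.py .601 -.2454 .1398 -62; python3 - <<'E'
from h import *
c=read_camera('scene'); cv2.imwrite('pics/s21.png',cv2.resize(c['pixels'][250:330,200:300,::-1],None,fx=7,fy=7))
E
```

```text
t 33.58 pos [ 0.6008 -0.2452  0.1401] jaw -61.7 tilt [-0.  0. -1.] shift [0.01 0.03 0.03] dist 0.0 twist 0.006 F [ 0.3  0.6 -1.4] g 0.239 q7 -0.92 q1 0.44
```

View pics/s21.png

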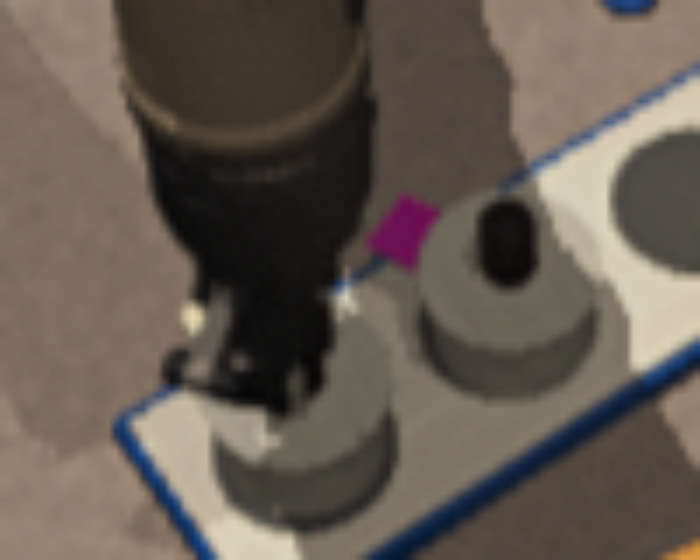

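Free of side force at seated height; release and back off.

move_arm:
  gripper: [0.1, 0.1, 0.3, 0.5, 0.7]
  xyz:
    - [0, 0, 0.05]
    - [0, 0, 0.05]
    - [0, 0, 0.05]
    - [0, 0, 0.05]
    - [0, 0, 0.05]
  twist: [0, 0, 0, 0, 0]

```text
t: 34.05
eef_pos: [0.601, -0.2453, 0.1401]
tool_rot: [0.0, 0.97, 0.245, 0.0]
contact_force: [0.6, -0.3, -0.6]
gripper_width: 0.57
```

move_arm:
  gripper: [0.9, 1, 1, 1, 1]
  xyz:
    - [0, 0, 0]
    - [0, 0, 0]
    - [0, 0, -1.5]
    - [0, 0, -4]
    - [0, 0, -7]
  twist: [0, 0, 0, 0, 0]

```text
t: 34.47
eef_pos: [0.5997, -0.2449, 0.2089]
tool_rot: [-0.001, 0.97, 0.245, -0.002]
contact_force: [1.4, -0.0, -0.7]
gripper_width: 1.003
```

move_arm:
  gripper: [1, 1, 1, 1, 1]
  xyz:
    - [-3, 0, -2]
    - [-6, 0, -4]
    - [-9, 0, -6]
    - [-12, 0, -8]
    - [-15, 0, -10]
  twist: [0, 0, 0, 0, 0]

```text
t: 34.88
eef_pos: [0.4674, -0.3169, 0.3109]
tool_rot: [0.0, 0.97, 0.245, 0.0]
contact_force: [-0.1, -0.2, -0.5]
gripper_width: 1.0
```

move_arm:
  gripper: [1, 1, 1, 1, 1]
  xyz:
    - [0, 3, 0]
    - [0, 6, 0]
    - [0, 9, 0]
    - [0, 12, 0]
    - [0, 12, 0]
  twist: [0, 0, 0, 0, 0]

```text
t: 35.3
eef_pos: [0.5263, -0.4273, 0.3093]
tool_rot: [0.001, 0.97, 0.243, 0.0]
contact_force: [-0.1, 0.0, -0.2]
gripper_width: 1.001
```

```bash
python3 - <<'E'
from h import *
c=save('scene','s22'); cv2.imwrite('pics/s22z.png',cv2.resize(c['pixels'][170:340,190:390,::-1],None,fx=3.5,fy=3.5,interpolation=cv2.INTER_CUBIC))
for n in ('scene','top'):
    c=read_camera(n)
    for X in [(.6165,-.1537),(.601,-.2455)]: print(n,rimfit(c,X,.061,.036,0.85,1.15).round(4), 'knob proj',proj(c,X+(.094,)).round(1))
    print(n,'lid3',rimfit(c,(.431,.256),.009,.036).round(4))
    for q in('lid1','probe','bottle_a'): print(q,[(round(d['p'],2),np.round(d['centre'],3).tolist()) for d in spot_point(q,n)])
c=save('top','t3'); print(get_obs()['t'],get_obs()['eef_pos'])
E
```

```text
scene [ 0.6171 -0.1544  0.0352] knob proj [272.1 281.1]
scene [ 0.6054 -0.2421  0.0334] knob proj [240.8 297.6]
scene lid3 [0.4309 0.2574 0.0353]
lid1 [(0.9, [0.622, -0.151, 0.051]), (0.83, [0.43, 0.256, -0.006]), (0.61, [0.605, -0.245, 0.049])]
probe [(0.87, [0.44, 0.078, 0.115])]
bottle_a [(0.78, [0.573, 0.442, -0.001]), (0.78, [0.606, -0.443, -0.001]), (0.63, [0.442, 0.081, 0.117])]
top [ 0.6154 -0.1568  0.0362] knob proj [336.5 161.5]
top [ 0.6034 -0.2495  0.0391] knob proj [370.5 167.5]
top lid3 [0.432  0.2551 0.0351]
lid1 [(0.97, [0.426, 0.257, -0.002]), (0.74, [0.603, -0.242, 0.054]), (0.64, [0.611, -0.153, 0.052])]
probe [(0.88, [0.44, 0.075, 0.118])]
bottle_a [(0.78, [0.572, 0.444, -0.001]), (0.72, [0.429, 0.256, -0.003]), (0.63, [0.599, -0.243, 0.015])]
35.8 [ 0.52580122 -0.42151308  0.31025772]
```

View pics/s22z.png

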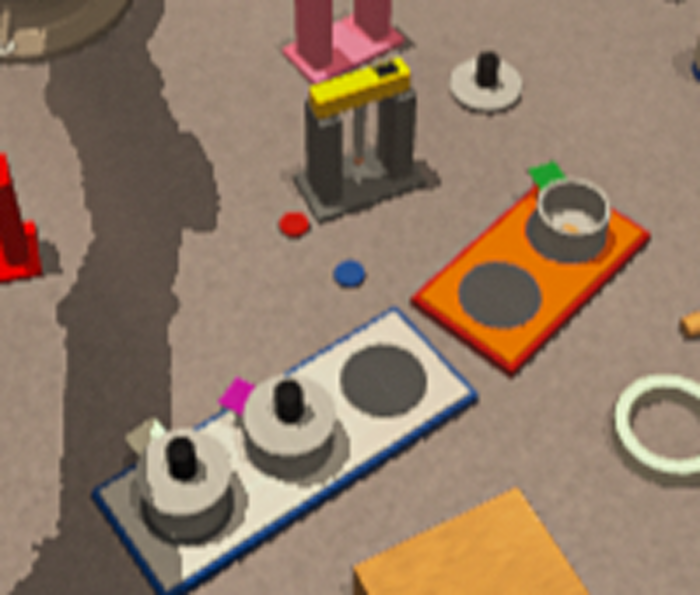

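View pics/t3.png

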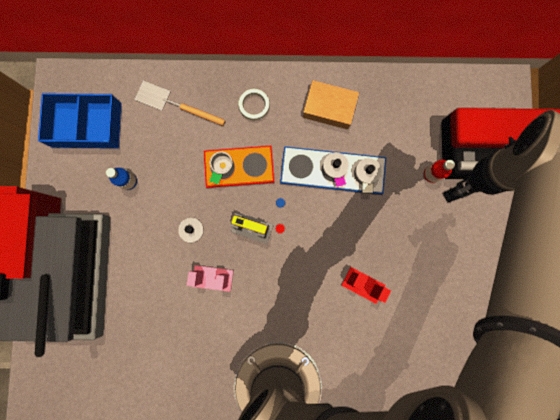

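```bash
python3 - <<'E'
from h import *
for n,b in (('scene',(275,330,220,300)),('top',(145,195,310,390))):
    c=read_camera(n); s=9
    im=cv2.resize(c['pixels'][b[0]:b[1],b[2]:b[3],::-1],None,fx=s,fy=s,interpolation=cv2.INTER_CUBIC)
    for X in [(.6167,-.154),(.601,-.2453)]:
        for z,r in ((.061,.036),(.057,.036),(.094,.011),(.015,.032)):
            P=np.array([(proj(c,(X[0]+r*np.cos(a),X[1]+r*np.sin(a),z))-[b[2],b[0]]+.5)*s for a in np.linspace(0,6.28,60)]).astype(int)
            cv2.polylines(im,[P],True,(0,255,0) if z!=.094 else (0,0,255),1)
    cv2.imwrite(f'pics/ov_{n}.png',im)
c=save('wrist','w10')
E
```

```text
(no output)
```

View pics/ov_scene.png

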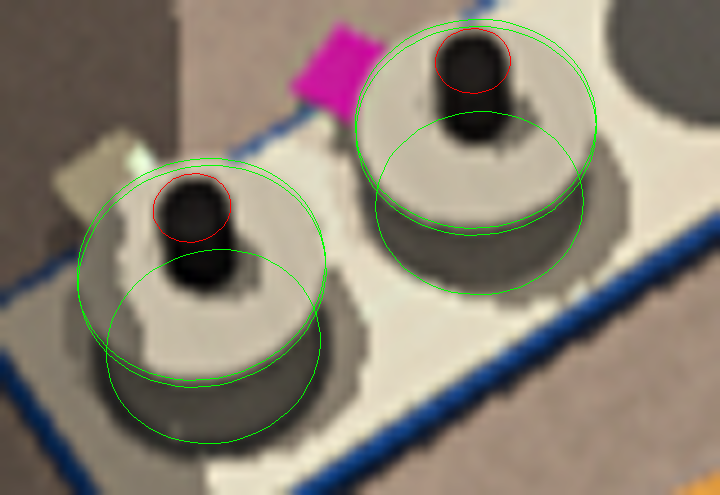

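View pics/ov_top.png

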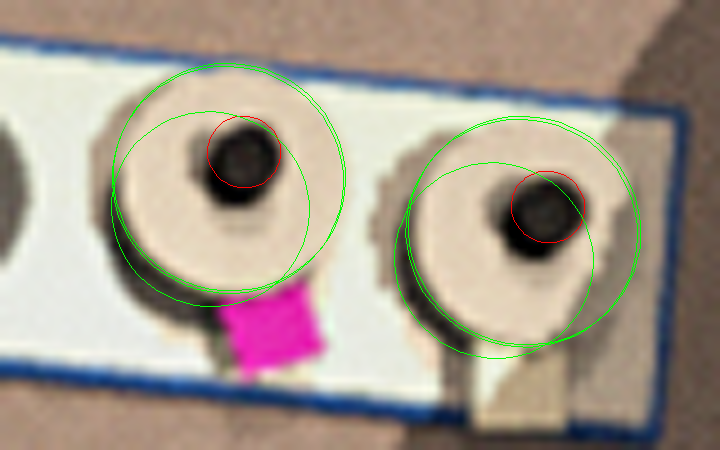

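View pics/w10.png

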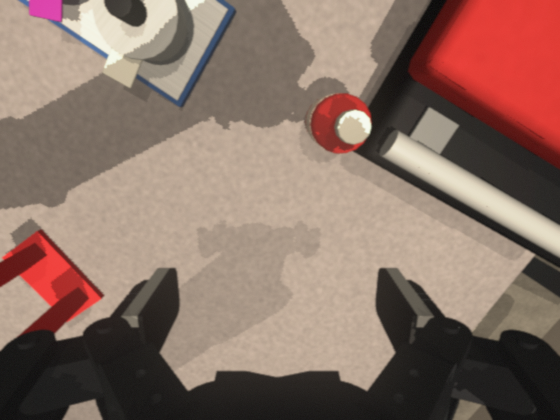

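```bash
python3 - <<'E'
from h import *
c=read_camera('scene')
print(rimfit(c,(.431,.256),.009,.036).round(4),rimfit(c,(.6167,-.154),.061,.036,.85,1.15).round(4))
print(get_obs()['t'],get_obs()['contact_force']); print(hand_in())
E
```

```text
[0.431  0.2575 0.0355] [ 0.6168 -0.1544  0.0352]
36.0 [ 0.44795275 -0.14100526 -0.68142265]
the job is handed in; nothing more can be done
None
```

The job is handed in at about 36 s of the 210 s allowed; `hand_in()` gives no verdict.

- **Cups found:** three were there. White and purple stood on the cooling plate, green on the heated plate. Yellow and black were absent.
- **Touches:** I touched the discs in the order white, green, purple. Each was pressed about 4–5 mm, roughly 1.5 N, for a little over 1 s. In the camera pictures the tip was on the disc each time, about 2 mm off centre at most.
- **Thermometer:** it lies across the grey stand again; both cameras place it within a few mm of where it started. While setting it down the wrist force briefly read about 37 N, through the bar onto the stand.
- **Covers:** the white and purple cups are covered, and the green one is open. Outlines drawn at the seated height match both covers in the scene and top views. Neither showed any side force when let go.
- **Disagreement:** the automatic circle fit was poor for the white cup's cover, a few mm off and with the wrong radius. I put this down to the shadow across it and relied on the outlines.
- **Bystanders:** the third cover and both bottles were found where they began, and I saw no cover knocked aside. The arm was clear of everything at hand-in.

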